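# Zero the bench scale, weigh a stack of acrylic discs and store the reading

## Robot

A 6-joint arm with a two-finger parallel gripper is mounted at the origin on the work surface. World frame = base frame: x ahead of the robot, y to its left, z up, the work surface at z = 0. Lengths are in mm, angles in rad, forces in N, time in s.
With the tool pointing down it reaches from about 350 to 875 mm from the base axis. Payload 4.2 kg.
Tool frame: the origin (TCP) lies midway between the tips of the shut fingers; the grasp point (between the pads) lies 19 mm behind it (arm.tcp_to_grasp is the distance from the TCP to the grasp point, in mm); z points along the fingers, y is the line along which they close (so a half turn about z gives the same grasp; the last joint's range is limited). The gripper opens to 85 mm and grips with 20 to 120 N. Pads are 22 mm wide; open, the fingers measure 114 mm over their backs; the gripper's body (76 mm by 85 mm) begins 54 mm behind the grasp point. The pads swing forward as they close: fully open they stand 13 mm farther back than shut.
Start: joints at [1.418, 0.385, 0.008, 0, -1.194, -0.259], TCP at [250.129, 572.743, 231.312] pointing down, gripper open.
Joint ranges: [-3.14, 3.14], [-1.21, 2.06], [-1.07, 1.41], [-3.16, 2.05], [-2.99, -0.16], [-3.1, 3.1]. Speed limits (rad/s): [2.79, 2.79, 3.14, 3.14, 3.14, 3.14].

## Interface

Orientations are given as a unit quaternion [x, y, z, w].
In Python, from bench import arm, get_image gives the robot as it stands.
- The arm moves only by the tool drive_tool, never from a script. Its argument "deltas" is a list of rows, each a list of 2 entries, a list of its own where there are three numbers: the shift along the tool's x, y, z in cm, then the turn, a rotation vector about the tool's x, y, z in degrees. In form: [[[x, y, z], [ax, ay, az]], ...]. A call has 1 to 12 rows; each row shifts and turns the commanded pose from where the row before left it, along the tool's axes as they then stand; what a row does not reach is not made up. A row lasts 1/10 s, in which the tool goes at most 50 mm and 8.59 degrees, less where a joint would pass 70% of its speed; a pose out of reach is approached as far as the arm can. A call with a gripper value outside its range is refused whole. "claw" is the finger opening in cm, from 0 to 8.54, set as the call begins (left out, the last holds). The fingers move at their own pace and stop on an object; the grip force is fixed at half the most. Time passes only in rows, so rows that do not move let the fingers close. It gives the time, the measured TCP pose, the force, the opening and the grip force at its end, in the units of the state.
- arm.read_state(): the state, without advancing time (a new reading comes with each control period).
- get_image(name): name is "side" or "top" or "wrist"; returns a dict with "img" (420x560x3 uint8, red, green, blue), "fx", "fy", "cx", "cy" (pixels), "D" ([k1, k2, p1, p2, k3] as OpenCV has them; the pictures are not rectified), "eye" and "orientation" of the camera in the world; the wrist camera has in their place "mount" (4x4, takes a point from camera to tool coordinates, whose origin is the TCP and whose axes are the flange's). Camera axes: x right, y down, z forward; pixel columns grow to the right and rows downward; lengths in mm; the calibration is good to about 2 mm. A picture is of the moment at which its call begins: read the wrist's pose just before it. There is no depth.
- arm.job_done(): hands the job in; it is judged then, once.
The state is a dict: "clock": time; "joints": joint angles; "joint_vel": joint speeds; "joint_efforts": joint torques, N m; "position": TCP position; "ee_rot": TCP orientation; "contact_force": force on the tool from outside, world axes, zero at the start; "wrist_torque": the same for the moment, N m; "gripper_width": finger opening in mm; "grasp_force": force on a finger pad.
Only numpy, scipy, OpenCV 4.12 (cv2) and the standard library are available. Lean on these libraries where they do the work, as an engineer would, in place of code of your own. Each camera call takes 0.05 s, during which the arm holds its last target. There are 200 camera calls.

## Task

The tub of bottle caps has been left on the bench scale: lift it off by its handle and set it down gently, upright and wholly on the wooden board. With the platform empty, press the blue recessed zero key fully home with the tip of the stylus, then stack all the acrylic discs flat in one centred pile on the platform and press the orange recessed store key fully home with the stylus in the same way. Finish with the pile still centred and the stylus standing in its holder as at first; do not press zero once a disc is on the platform, and leave the other things on the bench where they are.

Things in the scene. Friction and masses are not known exactly. Their poses are not given: they have to be found in the camera images.
- scale: bench scale, fixed to the bench, 250 (x) x 210 (y) x 60 mm high. Origin: centre of its underside, on the bench. Its front console (grey deck 40 mm above the bench, with a sloping display in the middle up to 55 mm) is the -x end, facing the robot; the steel platform is the +x part.
- platform (a point): centre of the top face of the scale's flat steel platform, 60 mm above the bench; platform 168 mm (scale x) x 204 mm (scale y), no rim; a thin black printed circle of 63 mm diameter is centred here. Axes as the scale's, z up.
- zero_key (a joint): travel of the blue zero key: 0 m at rest, 0.005 m fully down. Spring key: starts to move at about 1.5 N, about 5 N when fully down; it springs back.
- zero_key_top (a point): centre of the top face of the blue zero key (15 mm diameter; moves with the key). At rest it lies 7 mm below the console deck, at the bottom of a round vertical hole of 17 mm diameter with a blue square frame round it; left (+y) side of the console.
- store_key (a joint): travel of the orange store key: 0 m at rest, 0.005 m fully down; same spring as the zero key.
- store_key_top (a point): centre of the top face of the orange store key (15 mm diameter; moves with the key), 7 mm below the deck in a like hole with an orange frame; right (-y) side of the console.
- tub: clear round tub full of bottle caps with a green lid, 110 mm diameter, 109 mm high to the lid's top, 0.3 to 0.65 kg. Origin: centre of its underside, z up along its axis. A rigid steel carrying handle of 12 mm round bar arches over the lid. Starts on the scale's platform.
- tub_handle (a point): middle of the handle's straight top bar, 158 mm above the tub's underside and 49 mm above the lid; the bar runs along the tub's y, straight for 74 mm, 12 mm thick, top at 164 mm.
- board: wooden board fixed on the bench beside the scale, 180 x 180 x 9 mm. Origin: centre of its underside; its top is 9 mm above the bench.
- mat: black rubber sorting mat fixed on the bench, 220 x 220 x 3 mm, on which the discs lie at first. Origin: centre of its underside.
- stylus: stylus, 140 mm long over all, 60 g, upright in its holder at first. Origin: centre of the underside of its black round flange (32 mm diameter, 5 mm thick). Below the flange a steel rod of 8 mm diameter with a round end reaches 60 mm down (-z); above it a round yellow handle of 14 mm diameter runs from 5 to 80 mm (+z).
- stylus_tip (a point): end of the stylus's steel rod, 60 mm below the stylus's origin along its -z.
- holder: aluminium stylus holder, fixed to the bench, 70 x 70 x 65 mm, with a vertical through hole of 15 mm diameter in the middle of its top. The stylus's rod hangs in the hole and its flange rests on the top. Origin: centre of its underside.
- holder_seat (a point): mouth of the holder's hole, centre of its top face, 65 mm above the bench; the stylus's origin rests here.
- disc_red: red acrylic disc, 60 mm diameter, 16 mm thick, 54 g, lying flat on the mat at first. Origin: centre of its underside, z along its axis. Either face may be up at the end. Two to four of the discs are there; an absent one has no pose.
- disc_green: green acrylic disc, 60 mm diameter, 16 mm thick, 54 g, lying flat on the mat at first. Origin: centre of its underside, z along its axis. Either face may be up at the end. Two to four of the discs are there; an absent one has no pose.
- disc_yellow: yellow acrylic disc, 60 mm diameter, 16 mm thick, 54 g, lying flat on the mat at first. Origin: centre of its underside, z along its axis. Either face may be up at the end. Two to four of the discs are there; an absent one has no pose.
- disc_white: white acrylic disc, 60 mm diameter, 16 mm thick, 54 g, lying flat on the mat at first. Origin: centre of its underside, z along its axis. Either face may be up at the end. Two to four of the discs are there; an absent one has no pose.
- tape: bystander: roll of brown tape lying flat, 90 mm outer diameter, 48 mm high. Origin: centre of its underside.
- marker: bystander: black marker pen lying on the bench, 130 mm long, 16 mm thick. Origin: its middle, underside.
- jar: bystander: white screw-top jar, 70 mm diameter, 100 mm high. Origin: centre of its underside.
- brush_pot: bystander: white pot with two brushes, 100 mm diameter, brushes up to 215 mm high. Origin: centre of its underside.
- bags: bystander: pile of brown paper bags, 150 x 230 x 16 mm. Origin: centre of its underside.
- scoop: bystander: small hand scoop with a red handle, 190 mm long, 30 mm high. Origin: on its underside near the middle.
Mind the look-alikes: they are no part of the job. Leave any turquoise look-alike of the holder alone.

How it is judged (in metres and radians):
On the way, in this order (a step that is already met when the one before it is completed fails the run):
1. the tub stands upright on the board, let go (x of tub in the frame of board between -0.045 and 0.045 m and y of tub in the frame of board between -0.045 and 0.045 m and z of tub in the frame of board below 0.014 m and angle between tub's own z axis and vertical below 0.1 rad and linear speed of tub below 0.02 m/s and contact force between the fingers and tub below 0.2 N), for 0.2 s.
2. the zero key is pressed home with the stylus's tip, the platform being empty (value of joint zero_key above 0.004 m and distance between stylus_tip and zero_key_top below 0.01 m and x of tub in the frame of board between -0.045 and 0.045 m and y of tub in the frame of board between -0.045 and 0.045 m and z of tub in the frame of board below 0.014 m and angle between tub's own z axis and vertical below 0.1 rad and horizontal distance between each of disc_red, disc_green, disc_yellow, disc_white and platform above 0.09 m), for 0.1 s.
3. all the discs lie flat in one centred pile on the platform, let go (horizontal distance between each of disc_red, disc_green, disc_yellow, disc_white and platform below 0.01 m and z of disc_red in the frame of platform between -0.004 and 0.07 m and angle between the z axis of each of disc_red, disc_green, disc_yellow, disc_white and the z axis of platform, either way round below 0.1 rad and z of disc_green in the frame of platform between -0.004 and 0.07 m and z of disc_yellow in the frame of platform between -0.004 and 0.07 m and z of disc_white in the frame of platform between -0.004 and 0.07 m and contact force between the fingers and disc_red below 0.2 N and contact force between the fingers and disc_green below 0.2 N and contact force between the fingers and disc_yellow below 0.2 N and contact force between the fingers and disc_white below 0.2 N), for 0.2 s.
4. the store key is pressed home with the stylus's tip while the pile stands (value of joint store_key above 0.004 m and distance between stylus_tip and store_key_top below 0.01 m and horizontal distance between each of disc_red, disc_green, disc_yellow, disc_white and platform below 0.01 m and z of disc_red in the frame of platform between -0.004 and 0.07 m and angle between the z axis of each of disc_red, disc_green, disc_yellow, disc_white and the z axis of platform, either way round below 0.1 rad and z of disc_green in the frame of platform between -0.004 and 0.07 m and z of disc_yellow in the frame of platform between -0.004 and 0.07 m and z of disc_white in the frame of platform between -0.004 and 0.07 m and x of tub in the frame of board between -0.045 and 0.045 m and y of tub in the frame of board between -0.045 and 0.045 m and z of tub in the frame of board below 0.014 m and angle between tub's own z axis and vertical below 0.1 rad), for 0.1 s.
At the end, for the whole second after the job is handed in: Tub upright on the board, centre within 45 mm of the board's centre along each side; every disc flat in one pile on the platform, each centre within 10 mm of the platform's centre; stylus upright in its holder, flange within 4 mm of the top; all at rest and let go (x of tub in the frame of board between -0.045 and 0.045 m and y of tub in the frame of board between -0.045 and 0.045 m and z of tub in the frame of board below 0.014 m and angle between each of tub, stylus's own z axis and vertical below 0.1 rad and horizontal distance between each of disc_red, disc_green, disc_yellow, disc_white and platform below 0.01 m and z of disc_red in the frame of platform between -0.004 and 0.07 m and angle between the z axis of each of disc_red, disc_green, disc_yellow, disc_white and the z axis of platform, either way round below 0.1 rad and z of disc_green in the frame of platform between -0.004 and 0.07 m and z of disc_yellow in the frame of platform between -0.004 and 0.07 m and z of disc_white in the frame of platform between -0.004 and 0.07 m and horizontal distance between stylus and holder_seat below 0.008 m and z of stylus in the frame of holder_seat below 0.004 m and linear speed of each of tub, stylus, disc_red, disc_green, disc_yellow, disc_white below 0.02 m/s); the robot touches nothing.
It fails at once if the zero key is pressed while a disc is on the platform (value of joint zero_key above 0.003 m and horizontal distance between any of disc_red, disc_green, disc_yellow, disc_white and platform below 0.06 m).
It fails at once if the tub is dropped (falls freely about 20 mm or more) (linear speed of tub above 0.6 m/s and contact force between the fingers and tub below 0.2 N).
It fails at once if the tub is tipped over (angle between tub's own z axis and vertical above 0.8 rad).
It fails at once if a bystander is pushed more than 40 mm from its place (distance of any of tape, marker, jar, brush_pot, bags, scoop from where it was at the start of the episode above 0.04 m).
Of disc_red, disc_green, disc_yellow, disc_white only 2 to 4 are there at a start; the rules pass over those that are not, and their reading is None.
At some moment in a run one of disc_red, disc_green, disc_yellow, disc_white may be knocked a few centimetres aside while the robot is not near it.
It also fails if it takes over 210 s, if anything falls off the work surface, if the arm or the gripper's body presses on something with over 40 N, if the wrist force passes 120 N, or if a joint passes its speed limit or range.

## Working session

There is one attempt and no reset: what is moved stays moved. The work goes in short steps, Python scripts to look and compute and a tool call to move; the robot and the scene stay as the last step left them, time stands still between calls to the robot, and variables do not carry over. Pictures are saved under pics/ and viewed, at most 14 in all, crops included, and the job is handed in when it is done.

Besides the shell and the picture viewer there is one more tool, called after "Emit:" as a command line: name --argument value ..., lists and objects as JSON in quotes. drive_tool: Moves the arm, as the interface text tells. Its arguments: {"type":"object","properties":{"deltas":{"type":"array"},"claw":{"type":"number"}},"required":["deltas"]}

```bash
ls; mkdir -p pics
python3 - <<'E'
from bench import arm,get_image
import cv2,json
s=arm.read_state();print(s)
for n in("side","top"):
    d=get_image(n);cv2.imwrite(f"pics/{n}0.png",d["img"][:,:,::-1]);print({k:v for k,v in d.items() if k!="img"})
d=get_image("wrist");cv2.imwrite("pics/w0.png",d["img"][:,:,::-1]);print({k:v for k,v in d.items() if k!="img"})
E
```

```text
pics
{'clock': 0.0, 'joints': array([ 1.41765392e+00,  3.85549564e-01,  6.64523728e-03, -5.12020116e-04,
       -1.19399594e+00, -2.58651457e-01]), 'joint_vel': array([ 8.39643855e-05,  4.31971334e-04, -1.43808881e-03,  9.64904251e-04,
       -1.60864856e-03, -4.20132703e-04]), 'joint_efforts': array([ 3.09178749e-04, -3.92287838e+01,  1.88400525e+01,  4.18626085e+00,
       -4.73444990e-03,  7.58663425e-07]), 'position': array([249.8756926 , 572.24644752, 230.231466  ]), 'ee_rot': array([ 9.78858122e-01, -2.04537562e-01, -1.82149471e-04,  1.06305229e-03]), 'contact_force': array([ 0.3122867 , -0.42215622, -0.11176163]), 'wrist_torque': array([ 0.03520601, -0.01640307,  0.03147886]), 'grasp_force': 0.0, 'gripper_width': 85.2585691656839}
{'fx': 406.783172033666, 'fy': 406.783172033666, 'cx': 281.3794332246345, 'cy': 211.77697305674187, 'D': array([0.03659972, 0.        , 0.        , 0.        , 0.        ]), 'eye': array([ 156.81178238, -853.68102923, 1139.09501372]), 'orientation': array([ 0.91507372, -0.19840484,  0.07630165, -0.34271513])}
{'fx': 507.98071221113236, 'fy': 507.98071221113236, 'cx': 283.849125953395, 'cy': 211.5625616848913, 'D': array([0.02325858, 0.        , 0.        , 0.        , 0.        ]), 'eye': array([ 287.48973089,  -25.07147622, 1905.08230206]), 'orientation': array([ 0.71529795, -0.69510518,  0.05342441, -0.04820233])}
{'fx': 292.79792547607263, 'fy': 292.79792547607263, 'cx': 277.771948929626, 'cy': 210.47049884927765, 'D': array([0.00774468, 0.        , 0.        , 0.        , 0.        ]), 'mount': array([[ 7.35800194e-05, -9.54968127e-01, -2.96708395e-01,
         7.43904842e+01],
       [ 9.99999640e-01, -1.80598359e-04,  8.29250783e-04,
        -1.54315201e-02],
       [-8.45493116e-04, -2.96708349e-01,  9.54967769e-01,
        -1.41847099e+02],
       [ 0.00000000e+00,  0.00000000e+00,  0.00000000e+00,
         1.00000000e+00]])}
```

View pics/side0.png

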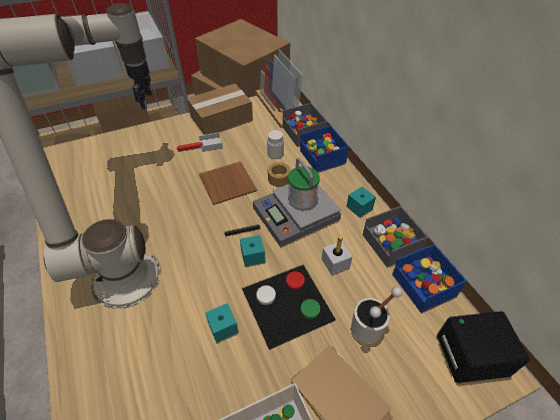

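View pics/top0.png

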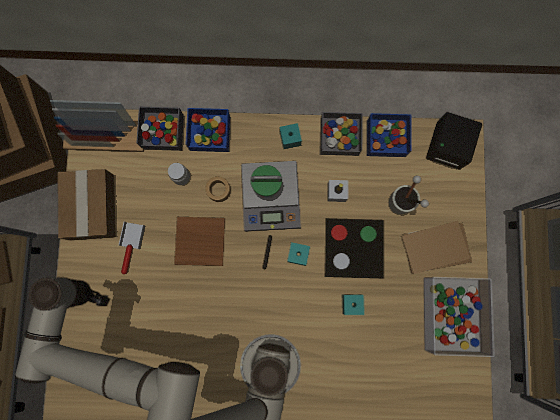

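The side view shows the robot on the left. Aluminium holder with stylus is at (338,255), scale at (297,210) with the tub at (303,185), and board at (228,183).

In the top view (x up, y left), the scale is at (271,197) with the blue key at (250,218) and the orange key at (291,217). The tub is at (267,181), board (200,241), holder (339,189). The discs are red (339,233), green (368,234) and white (341,261); there is no yellow one. The mat is at (354,247).

Look-alikes:
- **Holder:** turquoise blocks at (290,134), (299,254) and (353,304). I chose the aluminium one at (339,189) because it carries the stylus.
- **Discs:** caps in the bins. I chose those on the mat.
- **Board:** bags at (436,246) and a box at (87,204). I chose the wooden square at (200,241).

```bash
cat > h.py <<'E'
import numpy as np,cv2
from scipy.spatial.transform import Rotation as R
from bench import arm,get_image
def shot(n,f=None):
    s=arm.read_state(); d=get_image(n); d["bgr"]=np.ascontiguousarray(d["img"][:,:,::-1])
    if n=="wrist":
        T=np.eye(4);T[:3,:3]=R.from_quat(s["ee_rot"]).as_matrix();T[:3,3]=s["position"]
        M=T@d["mount"]; d["Rc"]=M[:3,:3]; d["eye"]=M[:3,3]
    else: d["Rc"]=R.from_quat(d["orientation"]).as_matrix()
    d["K"]=np.array([[d["fx"],0,d["cx"]],[0,d["fy"],d["cy"]],[0,0,1]])
    if f: cv2.imwrite("pics/"+f,d["bgr"])
    return d
def ray(d,uv):
    p=cv2.undistortPoints(np.array(uv,float).reshape(-1,1,2),d["K"],d["D"]).reshape(-1,2)
    r=np.c_[p,np.ones(len(p))]@d["Rc"].T
    return r/np.linalg.norm(r,axis=1,keepdims=True)
def onz(d,uv,z):
    r=ray(d,uv); return d["eye"]+r*((z-d["eye"][2])/r[:,2])[:,None]
def tri(obs):
    A=np.zeros((3,3));b=np.zeros(3);rs=[]
    for d,uv in obs:
        r=ray(d,uv)[0];P=np.eye(3)-np.outer(r,r);A+=P;b+=P@d["eye"];rs.append((P,d["eye"]))
    x=np.linalg.solve(A,b); return x,max(np.linalg.norm(P@(x-e)) for P,e in rs)
def proj(d,X):
    X=np.atleast_2d(X).astype(float); Rw=d["Rc"].T
    return cv2.projectPoints(X,cv2.Rodrigues(Rw)[0],-Rw@d["eye"],d["K"],d["D"])[0].reshape(-1,2)
def blobs(d,lo,hi,amin=20,roi=None):
    m=cv2.inRange(cv2.cvtColor(d["bgr"],cv2.COLOR_BGR2HSV),np.array(lo),np.array(hi))
    if roi: k=np.zeros_like(m);x0,y0,x1,y1=roi;k[y0:y1,x0:x1]=255;m&=k
    cs=cv2.findContours(m,cv2.RETR_EXTERNAL,cv2.CHAIN_APPROX_NONE)[0]
    out=[]
    for c in sorted(cs,key=cv2.contourArea,reverse=True):
        if cv2.contourArea(c)>=amin: M=cv2.moments(c);out.append((np.array([M["m10"],M["m01"]])/M["m00"],cv2.contourArea(c),c))
    return out
def tool(p=None):  # world displacement target->tool axes (cm)
    s=arm.read_state();Rt=R.from_quat(s["ee_rot"]).as_matrix()
    return s,Rt
def go(target,yaw=None):
    "print the shift in tool axes cm to reach target TCP, and tilt/turn"
    s,Rt=tool();d=Rt.T@(np.array(target)-s["position"])/10
    print("pos",s["position"].round(1),"shift cm",d.round(2),end=" ")
    if yaw is not None: # yaw = world angle deg of tool y axis
        y=np.array([np.cos(np.radians(yaw)),np.sin(np.radians(yaw)),0]);z=np.array([0,0,-1.]);x=np.cross(y,z)
        Rd=np.c_[x,y,z]
        print("turn deg",np.degrees(R.from_matrix(Rt.T@Rd).as_rotvec()).round(2),end="")
    print()
E
python3 - <<'E'
from h import *
t=shot("top");s=shot("side")
crop=cv2.resize(t["bgr"][110:320,160:440],None,fx=2.8,fy=2.8,interpolation=cv2.INTER_CUBIC);cv2.imwrite("pics/topcrop.png",crop)
H=cv2.cvtColor(t["bgr"],cv2.COLOR_BGR2HSV);S=cv2.cvtColor(s["bgr"],cv2.COLOR_BGR2HSV)
for n,uv in dict(board=(200,241),red=(339,233),green=(368,234),white=(341,261),lid=(262,172),blue=(250,218),orange=(291,217),plat=(250,190),holder=(332,184)).items(): print(n,H[uv[1],uv[0]],onz(t,uv,20)[0].round())
for n,uv in dict(red=(295,280),green=(310,308),white=(266,295),board=(228,183),blue=(266,203),orange=(286,230)).items(): print(n,S[uv[1],uv[0]],onz(s,uv,20)[0].round())
E
```

```text
board [ 12 144  87] [441. 273.  20.]
red [  3 199 122] [ 486. -243.   20.]
green [ 63 118  93] [ 485. -351.   20.]
white [120   4 141] [ 382. -252.   20.]
lid [ 64 112  96] [710.  52.  20.]
blue [138  22  58] [533.  91.  20.]
orange [ 13 161 146] [541. -63.  20.]
plat [ 25  13 116] [639.  95.  20.]
holder [100   6 136] [ 671. -214.   20.]
red [  0 188 170] [ 486. -247.   20.]
green [ 66 142 117] [ 485. -354.   20.]
white [ 14  19 201] [ 381. -258.   20.]
board [ 12 139 119] [439. 254.  20.]
blue [111 180 125] [532.  96.  20.]
orange [ 10 195 199] [546. -51.  20.]
```

View pics/topcrop.png

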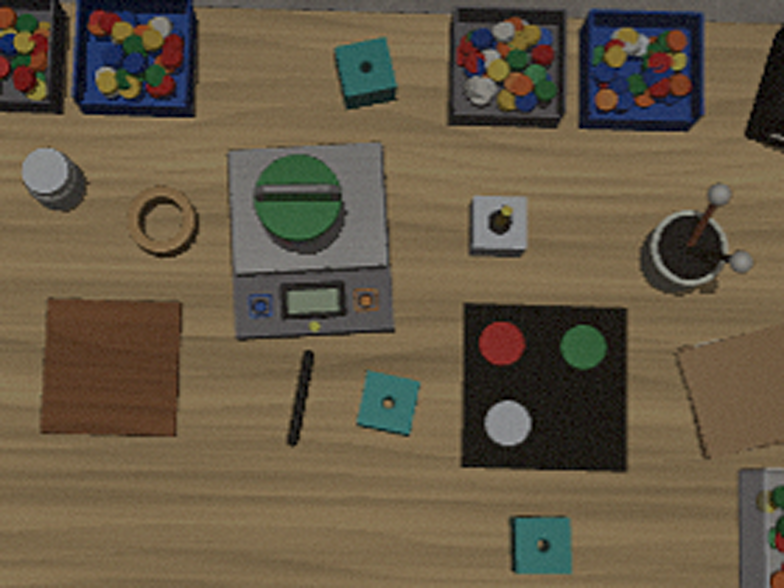

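The crop shows the layout clearly. The handle bar runs along y at crop (297,192), the blue key is at (260,306), the orange key at (366,300), and the holder with stylus at (499,225). Next I move above the tub.

Emit:
drive_tool --deltas '[[[3.8,2.2,-2.2],[0,0,0]],[[4.0,2.4,-1.6],[0,0,0]],[[4.1,2.4,-1.3],[0,0,0]],[[4.1,2.4,-1.3],[0,0,0]],[[4.1,2.4,-1.3],[0,0,0]],[[4.1,2.4,-1.3],[0,0,0]],[[4.1,2.4,-1.3],[0,0,0]],[[4.1,2.4,-1.3],[0,0,0]],[[4.1,2.4,-1.3],[0,0,0]],[[4.1,2.4,-1.3],[0,0,0]],[[4.1,2.4,-1],[0,0,0]],[[4.1,2.4,0],[0,0,0]]]' --claw 8.5

```text
clock: 1.45
position: [584.2, 113.6, 385.3]
ee_rot: [0.979, -0.204, 0.002, -0.001]
contact_force: [1.1, -0.0, 0.1]
gripper_width: 85.1
grasp_force: 0.0
```

Emit:
drive_tool --deltas '[[[4.1,2.4,0],[0,0,0]],[[4.1,2.4,0],[0,0,0]],[[0,0,0],[0,0,8.3]],[[0,0,0],[0,0,8.3]],[[0,0,0],[0,0,8.3]],[[0,0,0],[0,0,8.3]],[[0,0,0],[0,0,8.3]],[[0,0,0],[0,0,8.3]],[[0,0,0],[0,0,8.3]],[[0,0,0],[0,0,8.3]],[[0,0,0],[0,0,0]],[[0,0,0],[0,0,0]]]'

```text
clock: 2.65
position: [638.7, 38.5, 383.2]
ee_rot: [0.708, -0.706, -0.0, 0.0]
contact_force: [0.1, -0.6, -0.8]
gripper_width: 85.2
grasp_force: 0.0
```

Run:
```python
from h import *
d=shot("wrist","w1.png");t=shot("top");s=shot("side")
for n,q in(("top",t),("side",s)):
  for nm,lo,hi in(("red",(0,150,60),(8,255,255)),("green",(55,80,50),(75,255,255)),("board",(8,120,50),(15,190,130)),("blue",(105,90,60),(125,255,255)),("yel",(22,150,100),(32,255,255))):
    print(n,nm,[(b[0].round(1).tolist(),int(b[1])) for b in blobs(q,lo,hi,8) if 160<b[0][0]<440 and 130<b[0][1]<330][:5])
```

```text
top red [([338.7, 232.2], 182), ([168.0, 137.3], 27), ([395.6, 141.1], 23), ([439.7, 304.0], 19), ([395.3, 131.2], 16)]
top green [([367.9, 233.5], 181), ([353.0, 139.1], 63), ([344.2, 130.5], 26), ([387.0, 139.6], 21), ([167.0, 131.2], 12)]
top board [([186.9, 242.7], 1020), ([401.5, 140.2], 20), ([409.4, 191.6], 17), ([343.1, 139.5], 10)]
top blue [([382.3, 140.9], 468), ([198.2, 130.5], 139), ([347.6, 146.1], 28), ([393.6, 136.9], 22)]
top yel [([379.4, 130.2], 25), ([340.3, 145.2], 18), ([336.2, 134.9], 18), ([197.5, 137.9], 16)]
side red [([294.9, 279.8], 244), ([189.1, 145.8], 84), ([425.5, 283.5], 28), ([405.9, 240.5], 24), ([436.8, 276.9], 24)]
side green [([301.9, 178.6], 440), ([310.0, 308.3], 290), ([396.8, 240.7], 109), ([322.5, 147.4], 45), ([420.4, 276.7], 28)]
side board [([225.7, 183.7], 1275), ([372.0, 179.6], 462), ([385.8, 301.3], 37), ([428.7, 241.6], 9)]
side blue [([428.1, 277.1], 2962), ([323.5, 147.9], 1524), ([386.0, 243.9], 37), ([396.9, 221.0], 30), ([413.9, 239.1], 11)]
side yel [([424.8, 263.0], 47), ([407.8, 233.9], 45), ([390.1, 230.1], 34), ([381.8, 237.8], 27), ([330.2, 146.7], 22)]
```

View pics/w1.png

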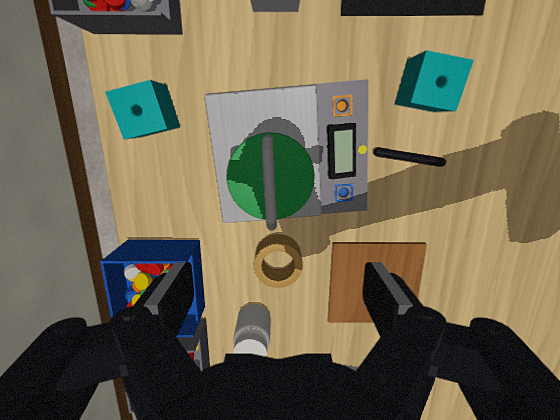

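The wrist view (right = −x, up = −y) shows the handle bar from (267,140) to (271,225). The orange key is at (342,105), blue key (344,192), board (377,282), tape (279,260) and jar (250,330). I'll take a second view for the heights.

```bash
cat > bar.py <<'E'
from h import *
import pickle,sys
d=shot("wrist")
g=max((b for b in blobs(d,(50,70,20),(85,255,255),400) if b[0][1]>90),key=lambda b:b[1])
x,y,w,h=cv2.boundingRect(g[2])
hull=cv2.convexHull(g[2]);m=np.zeros((420,560),np.uint8);cv2.drawContours(m,[hull],-1,255,-1)
hsv=cv2.cvtColor(d["bgr"],cv2.COLOR_BGR2HSV)
b=((hsv[:,:,1]<60)&(m>0)).astype(np.uint8)*255
c=max(cv2.findContours(b,cv2.RETR_EXTERNAL,cv2.CHAIN_APPROX_NONE)[0],key=cv2.contourArea)
pts=c.reshape(-1,2); r=cv2.minAreaRect(c); vx,vy,x0,y0=cv2.fitLine(c,cv2.DIST_L2,0,.01,.01).ravel()
print("lid",(x,y,w,h),"bar",r,"line",vx,vy,x0,y0)
d.pop("img");pickle.dump((d,(vx,vy,x0,y0),r),open(sys.argv[1],"wb"))
E
python3 bar.py b1.pkl
```

```text
lid (227, 132, 88, 88) bar ((268.3783264160156, 177.0323028564453), (84.19815826416016, 11.490999221801758), 87.0262680053711) line 0.043789998 0.9990408 268.6175 178.13661
```

Emit:
drive_tool --deltas '[[[0,3,0],[0,0,0]],[[0,4,0],[0,0,0]],[[0,3,0],[0,0,0]],[[0,0,0],[0,0,0]],[[0,0,0],[0,0,0]],[[0,0,0],[0,0,0]]]'

```text
clock: 3.45
position: [539.4, 38.6, 383.2]
ee_rot: [0.707, -0.707, 0.0, -0.0]
contact_force: [1.0, 0.2, -1.2]
gripper_width: 84.8
grasp_force: 0.0
```

```bash
python3 bar.py b2.pkl
python3 - <<'E'
from h import *
import pickle
A=[pickle.load(open(f"b{i}.pkl","rb")) for i in(1,2)]
# plane through each camera and bar line -> intersect
N=[];E=[]
for d,(vx,vy,x0,y0),r in A:
    r1,r2=ray(d,[(x0-20*vx,y0-20*vy),(x0+20*vx,y0+20*vy)]);n=np.cross(r1,r2);n/=np.linalg.norm(n);N.append(n);E.append(n@d["eye"])
u=np.cross(*N);u/=np.linalg.norm(u)
p=np.linalg.lstsq(np.array(N),np.array(E),rcond=None)[0]
p=p+u*(40-p[1])/u[1]
print("bar dir",u,"angle",np.degrees(np.arctan2(u[1],u[0])),"pt at y=40",p)
for d,l,r in A:
    box=cv2.boxPoints(r);print(onz(d,box,218).round(1).tolist())
E
```

```text
lid (172, 132, 64, 88) bar ((184.95945739746094, 164.25677490234375), (60.00563049316406, 16.604297637939453), 80.53767395019531) line 0.03326263 0.99944663 179.11267 161.26056
bar dir [ 0.04596111 -0.94130153 -0.3344234 ] angle -87.20462822550168 pt at y=40 [646.89106132  40.         206.45262661]
[[655.1, -21.5, 218.0], [643.4, -22.1, 218.0], [638.9, 68.1, 218.0], [651.6, 68.8, 218.0]]
[[645.6, -20.6, 218.0], [628.8, -23.3, 218.0], [623.8, 38.3, 218.0], [641.7, 41.3, 218.0]]
```

Run:
```python
import pickle,cv2
d=pickle.load(open("b2.pkl","rb"))[0];cv2.imwrite("pics/b2.png",cv2.resize(d["bgr"][90:260,90:340],None,fx=3,fy=3,interpolation=cv2.INTER_NEAREST))
h=cv2.cvtColor(d["bgr"],cv2.COLOR_BGR2HSV)
for y in(145,160,175,190): print(y,[tuple(int(k) for k in h[y,x]) for x in range(164,200,2)])
```

```text
145 [(68, 169, 137), (65, 48, 107), (174, 10, 128), (173, 8, 126), (70, 6, 118), (165, 5, 106), (45, 5, 94), (165, 9, 55), (63, 46, 67), (71, 112, 66), (72, 232, 77), (71, 252, 75), (67, 196, 73), (70, 237, 57), (68, 151, 150), (68, 149, 147), (69, 147, 149), (68, 146, 147)]
160 [(69, 176, 135), (67, 119, 111), (150, 5, 145), (170, 5, 157), (10, 5, 168), (144, 10, 130), (0, 5, 108), (60, 31, 66), (69, 172, 141), (69, 179, 87), (68, 196, 78), (71, 228, 76), (70, 183, 81), (69, 190, 74), (68, 153, 143), (69, 169, 139), (68, 150, 146), (69, 162, 143)]
175 [(70, 172, 135), (69, 174, 133), (68, 188, 140), (168, 9, 144), (173, 7, 152), (10, 4, 173), (0, 2, 128), (0, 4, 114), (156, 69, 59), (69, 179, 141), (69, 162, 148), (71, 255, 63), (66, 180, 78), (68, 179, 74), (70, 201, 75), (74, 184, 65), (69, 149, 144), (68, 154, 144)]
190 [(69, 185, 134), (68, 179, 134), (68, 175, 134), (69, 198, 135), (155, 11, 140), (150, 5, 146), (0, 4, 177), (150, 4, 130), (165, 5, 110), (162, 59, 74), (68, 179, 141), (69, 161, 146), (68, 172, 71), (71, 221, 74), (72, 196, 74), (67, 204, 75), (68, 160, 140), (68, 157, 140)]
```

View pics/b2.png

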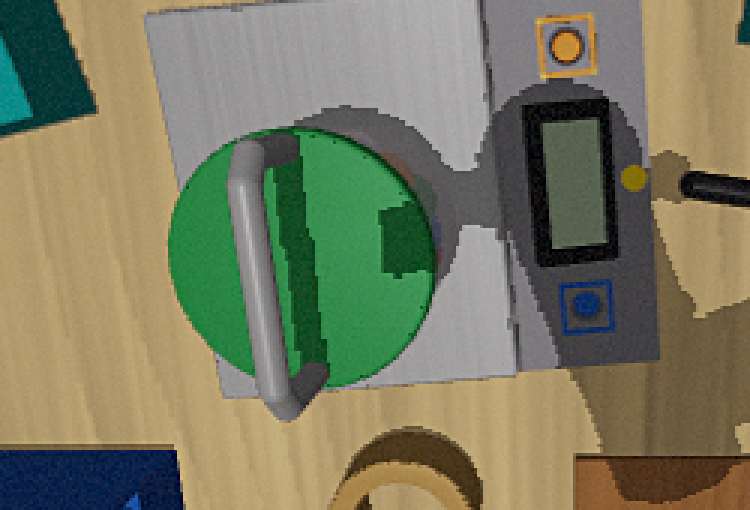

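The crop shows the bar's ends at (245,150) and (283,405), with clear edges; I fit its centreline row by row in both views.

Run:
```python
from h import *
import pickle
N=[];E=[];L=[]
for f,seed,rows in(("b1.pkl",268,range(152,205)),("b2.pkl",173,range(150,208))):
    d=pickle.load(open(f,"rb"))[0];s=cv2.cvtColor(d["bgr"],cv2.COLOR_BGR2HSV)[:,:,1]<75
    P=[]
    x=seed
    for y in rows:
        if not s[y,x]: continue
        a=x
        while s[y,a-1]:a-=1
        b=x
        while s[y,b+1]:b+=1
        if b-a<18:P.append(((a+b)/2,y,b-a+1));x=int((a+b)/2)
    P=np.array(P);k=np.polyfit(P[:,1],P[:,0],1);print(f,len(P),k,np.median(P[:,2]),np.std(P[:,0]-np.polyval(k,P[:,1])))
    q=[(np.polyval(k,y),y) for y in(155,205)]
    r1,r2=ray(d,q);n=np.cross(r1,r2);n/=np.linalg.norm(n);N.append(n);E.append(n@d["eye"]);L.append((d,k))
u=np.cross(*N);u/=np.linalg.norm(u);p=np.linalg.lstsq(np.array(N),np.array(E),rcond=None)[0];p=p+u*(35-p[1])/u[1]
print("dir",u,np.degrees(np.arctan2(u[1],u[0])),"pt",p)
# bar corner tops/ends and lid centre
d,k=L[1]
print(onz(d,[(90+245/3,90+150/3),(90+283/3,90+403/3)],218).round(1))
for d,_ in L:
    g=max((b for b in blobs(d,(50,70,20),(85,255,255),400) if b[0][1]>90),key=lambda b:b[1])
    c=cv2.minEnclosingCircle(g[2]);print("lid",c,onz(d,[c[0]],169).round(1))
```

```text
b1.pkl 53 [5.62812450e-02 2.58434769e+02] 11.0 0.2104696674814096
b2.pkl 58 [1.47574518e-01 1.48580362e+02] 12.0 0.18130215940327854
dir [ 0.0486444  -0.99862915 -0.01932722] -87.21125940760287 pt [646.67492267  35.         217.6615946 ]
[[646.2 -16.7 218. ]
 [641.9  74.7 218. ]]
lid ((270.0283508300781, 176.04820251464844), 44.152286529541016) [[646.8  29.3 169. ]]
lid ((193.09701538085938, 174.69403076171875), 44.95229721069336) [[641.7  27.8 169. ]]
```

Emit:
drive_tool --deltas '[[[0,0,0],[0,0,-2.8]],[[0.5,-3.5,0],[0,0,0]],[[0.5,-3.7,0],[0,0,0]],[[0.5,-3.5,0],[0,0,0]],[[0,0,0],[0,0,0]],[[0,0,3],[0,0,0]],[[0,0,4],[0,0,0]],[[0,0,4],[0,0,0]],[[0,0,4],[0,0,0]],[[0,0,3.2],[0,0,0]],[[0,0,0],[0,0,0]],[[0,0,0],[0,0,0]]]'

```text
clock: 4.7
position: [647.0, 28.6, 201.7]
ee_rot: [0.724, -0.689, 0.0, 0.0]
contact_force: [0.5, 0.8, 1.6]
gripper_width: 85.3
grasp_force: 0.0
```

Run:
```python
from h import *
d=shot("wrist","w2.png");go((647,29,200),182.8)
```

```text
pos [647.7  28.8 203.3] shift cm [-0.02  0.07  0.32] turn deg [-0.18 -0.02  0.03]
```

View pics/w2.png

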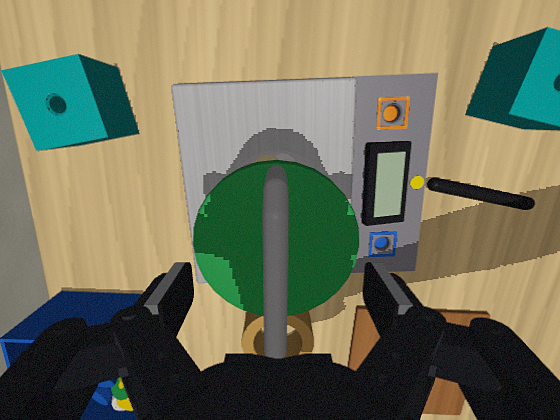

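The bar is centred between the pads (bar at column 276, pads at 190 and 365). I close, lift, and measure the board.

Emit:
drive_tool --deltas '[[[0,0,0],[0,0,0]],[[0,0,0],[0,0,0]],[[0,0,0],[0,0,0]],[[0,0,0],[0,0,0]],[[0,0,0],[0,0,0]],[[0,0,0],[0,0,0]],[[0,0,0],[0,0,0]],[[0,0,0],[0,0,0]],[[0,0,0],[0,0,0]],[[0,0,0],[0,0,0]],[[0,0,0],[0,0,0]],[[0,0,0],[0,0,0]]]' --claw 0.5

```text
clock: 5.95
position: [646.9, 28.8, 201.9]
ee_rot: [0.724, -0.69, 0.001, -0.001]
contact_force: [2.0, 0.0, 3.2]
gripper_width: 10.0
grasp_force: 58.6
```

Emit:
drive_tool --deltas '[[[0,0,-0.5],[0,0,0]],[[0,0,-0.8],[0,0,0]],[[0,0,-1],[0,0,0]],[[0,0,-1],[0,0,0]],[[0,0,-1],[0,0,0]],[[0,0,-1],[0,0,0]],[[0,0,-0.7],[0,0,0]],[[0,0,0],[0,0,0]],[[0,0,0],[0,0,0]],[[0,0,0],[0,0,0]]]'

```text
clock: 6.95
position: [645.9, 28.7, 260.5]
ee_rot: [0.724, -0.69, -0.001, 0.001]
contact_force: [0.2, -0.5, -6.9]
gripper_width: 9.9
grasp_force: 58.5
```

Run:
```python
from h import *
t=shot("top");s=shot("side","s2.png")
print(onz(t,[(160+x/2.8-.3,110+y/2.8-.3) for x,y in((46,298),(182,301),(176,435),(40,432),(111,366.5))],9).round(1))
b=[b for b in blobs(s,(5,90,50),(16,200,150),300,(190,150,265,210))][0];r=cv2.minAreaRect(b[2]);print(b[1],b[0],r);print(onz(s,[b[0]],9).round(1))
q=cv2.approxPolyDP(b[2],4,True).reshape(-1,2);print(q.tolist(),onz(s,q,9).round(0).tolist())
print(arm.read_state()["contact_force"],arm.read_state()["position"])
```

```text
[[533.1 368.6   9. ]
 [534.4 186.5   9. ]
 [355.3 186.4   9. ]
 [354.3 366.    9. ]
 [443.6 277.    9. ]]
1455.5 [227.11874499 182.53085996] ((227.60366821289062, 181.82138061523438), (34.476409912109375, 50.25635528564453), 72.12130737304688)
[[439.4 268.3   9. ]]
[[239, 161], [199, 173], [213, 204], [256, 190]] [[526.0, 367.0, 9.0], [355.0, 366.0, 9.0], [353.0, 182.0, 9.0], [527.0, 184.0, 9.0]]
[ 0.64838833 -0.17751338 -5.62304218] [646.0817466   28.715718   260.54638318]
```

Emit:
drive_tool --deltas '[[[-1.0,0.75,0],[0,0,0]],[[-1.8,1.35,0],[0,0,0]],[[-2.1,1.57,0],[0,0,0]],[[-2.1,1.57,0],[0,0,0]],[[-2.1,1.57,0],[0,0,0]],[[-2.1,1.57,0],[0,0,0]],[[-2.1,1.57,0],[0,0,0]],[[-2.1,1.57,0],[0,0,0]],[[-2.1,1.57,0],[0,0,0]],[[-2.1,1.57,0],[0,0,0]],[[-2.1,1.57,0],[0,0,0]],[[-2.0,1.5,0],[0,0,0]]]'

```text
clock: 8.25
position: [456.1, 257.8, 261.5]
ee_rot: [0.724, -0.689, -0.0, -0.0]
contact_force: [1.6, -0.2, -6.7]
gripper_width: 9.5
grasp_force: 58.5
```

Emit:
drive_tool --deltas '[[[-1.3,0.97,0],[0,0,0]],[[-0.7,0.47,0],[0,0,0]],[[0,0,0],[0,0,0]],[[0,0,0.8],[0,0,0]],[[0,0,1.5],[0,0,0]],[[0,0,1.7],[0,0,0]],[[0,0,1.7],[0,0,0]],[[0,0,1.5],[0,0,0]],[[0,0,1],[0,0,0]],[[0,0,0.8],[0,0,0]],[[0,0,0.5],[0,0,0]],[[0,0,0],[0,0,0]]]'

```text
clock: 9.45
position: [442.3, 275.8, 165.8]
ee_rot: [0.724, -0.69, 0.0, 0.001]
contact_force: [0.3, 0.2, -5.4]
gripper_width: 10.0
grasp_force: 58.5
```

Emit:
drive_tool --deltas '[[[0,0,0.2],[0,0,0]],[[0,0,0.2],[0,0,0]],[[0,0,0.2],[0,0,0]],[[0,0,0.2],[0,0,0]],[[0,0,0.1],[0,0,0]],[[0,0,0],[0,0,0]],[[0,0,0],[0,0,0]]]'

```text
clock: 10.15
position: [442.4, 276.1, 157.4]
ee_rot: [0.724, -0.69, 0.0, -0.0]
contact_force: [-0.6, 0.4, -5.7]
gripper_width: 9.8
grasp_force: 58.6
```

Run:
```python
from h import *
s=shot("side","s3.png");cv2.imwrite("pics/s3c.png",cv2.resize(s["bgr"][110:270,160:380],None,fx=3,fy=3))
q=arm.read_state();print(q["contact_force"],q["position"],q["gripper_width"])
```

```text
[ 0.22462159 -0.38298107 -5.65266742] [442.43528982 276.13750249 157.40370053] 10.207751707391342
```

View pics/s3c.png

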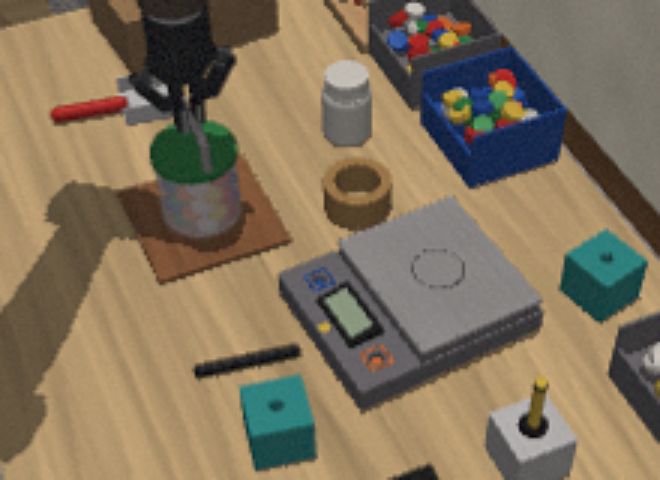

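The crop shows the tub upright over the board, a few mm above it. The platform is now empty and its printed circle is visible. I lower slowly until contact.

Emit:
drive_tool --deltas '[[[0,0,0.1],[0,0,0]],[[0,0,0.1],[0,0,0]],[[0,0,0.1],[0,0,0]],[[0,0,0.1],[0,0,0]],[[0,0,0.1],[0,0,0]],[[0,0,0.05],[0,0,0]],[[0,0,0.05],[0,0,0]],[[0,0,0.05],[0,0,0]],[[0,0,0],[0,0,0]],[[0,0,0],[0,0,0]]]'

```text
clock: 11.2
position: [442.5, 276.1, 150.9]
ee_rot: [0.724, -0.69, 0.0, -0.0]
contact_force: [-0.5, -0.5, -5.0]
gripper_width: 9.6
grasp_force: 58.6
```

Emit:
drive_tool --deltas '[[[0,0,0.05],[0,0,0]],[[0,0,0.05],[0,0,0]],[[0,0,0],[0,0,0]],[[0,0,0],[0,0,0]]]'

```text
clock: 11.6
position: [443.1, 276.3, 150.7]
ee_rot: [0.724, -0.689, 0.0, -0.001]
contact_force: [1.4, -1.7, 0.4]
gripper_width: 10.2
grasp_force: 59.1
```

Emit:
drive_tool --deltas '[[[0,0,0.05],[0,0,0]],[[0,0,0.05],[0,0,0]],[[0,0,0],[0,0,0]],[[0,0,0],[0,0,0]]]'

```text
clock: 12.0
position: [443.5, 276.3, 150.5]
ee_rot: [0.724, -0.689, 0.001, -0.001]
contact_force: [2.2, -2.8, 5.6]
gripper_width: 10.1
grasp_force: 60.0
```

Emit:
drive_tool --deltas '[[[0,0,0],[0,0,0]],[[0,0,0],[0,0,0]],[[0,0,0],[0,0,0]],[[0,0,0],[0,0,0]],[[0,0,0],[0,0,0]],[[0,0,0],[0,0,0]],[[0,0,0],[0,0,0]],[[0,0,0],[0,0,0]],[[0,0,0],[0,0,0]],[[0,0,-1],[0,0,0]],[[0,0,-2],[0,0,0]],[[0,0,-3],[0,0,0]]]' --claw 8.5

```text
clock: 13.2
position: [441.7, 275.4, 208.7]
ee_rot: [0.724, -0.69, -0.0, 0.002]
contact_force: [0.2, 1.0, -0.1]
gripper_width: 84.8
grasp_force: 0.0
```

Emit:
drive_tool --deltas '[[[0,0,-4],[0,0,0]],[[0,0,-4],[0,0,0]],[[0,0,-4],[0,0,0]],[[0,0,-3],[0,0,0]],[[0,0,0],[0,0,0]],[[0,0,0],[0,0,0]]]'

```text
clock: 13.8
position: [442.2, 276.1, 359.8]
ee_rot: [0.724, -0.69, -0.0, -0.001]
contact_force: [-0.4, -0.2, -0.2]
gripper_width: 85.0
grasp_force: 0.0
```

Run:
```python
from h import *
t=shot("top","t4.png");s=shot("side","s4.png");d=shot("wrist","w4.png")
a=t["bgr"][110:320,160:440];b=s["bgr"][110:270,160:380]
cv2.imwrite("pics/m4.png",np.hstack([cv2.resize(a,(400,300)),cv2.resize(b,(400,300))]))
go((640,30,380),180)
# rough holder + keys with top/side
for n,uv in dict(holder=(339,189)).items():print(onz(t,uv,65))
# stylus yellow
for n,q,roi in(("top",t,(325,170,355,205)),("side",s,(325,225,355,275))):
    print(n,[(x[0].round(1).tolist(),int(x[1])) for x in blobs(q,(18,90,60),(34,255,255),2,roi)])
```

```text
pos [441.9 275.7 357.6] shift cm [ 25.51 -18.59  -2.24] turn deg [ 0.12 -0.1   2.8 ]
[[ 644.16566726 -235.8410303    65.        ]]
top [([339.5, 187.0], 970)]
side [([341.2, 238.3], 567), ([326.0, 270.2], 9)]
```

View pics/m4.png

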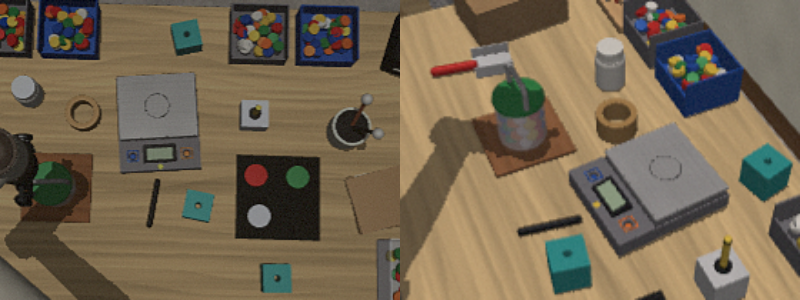

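The views show the tub upright in the middle of the board and the platform empty. Now I measure the scale and holder from several wrist positions.

Emit:
drive_tool --deltas '[[[3.2,-2.1,0.8],[0,0,2.8]],[[3.2,-2.1,0.8],[0,0,0]],[[3.2,-2.1,0.8],[0,0,0]],[[3.2,-2.1,0.8],[0,0,0]],[[3.2,-2.1,0.8],[0,0,0]],[[3.2,-2.1,0.8],[0,0,0]],[[3.2,-2.1,1],[0,0,0]],[[0,0,0],[0,0,0]],[[0,0,0],[0,0,0]],[[0,0,0],[0,0,0]]]'

```text
clock: 14.95
position: [590.6, 53.6, 300.5]
ee_rot: [0.707, -0.707, -0.0, 0.0]
contact_force: [-0.6, -0.9, 0.1]
gripper_width: 84.9
grasp_force: 0.0
```

```bash
cat > sv.py <<'E'
from h import *
import sys,pickle
d=shot("wrist",sys.argv[1]+".png");d.pop("img");pickle.dump(d,open(sys.argv[1]+".pkl","wb"));print(d["eye"])
E
python3 sv.py v1
```

```text
[589.74654415 -21.37517637 442.40804997]
```

Emit:
drive_tool --deltas '[[[4,0,0],[0,0,0]],[[4,0,0],[0,0,0]],[[4,0,0],[0,0,0]],[[0,0,0],[0,0,0]],[[0,0,0],[0,0,0]],[[0,0,0],[0,0,0]]]'

```text
clock: 15.6
position: [590.9, -65.6, 301.2]
ee_rot: [0.708, -0.706, 0.0, -0.0]
contact_force: [0.2, 0.5, 0.7]
gripper_width: 85.2
grasp_force: 0.0
```

```bash
python3 sv.py v2
```

```text
[ 589.91907267 -140.69282528  443.05218969]
```

Emit:
drive_tool --deltas '[[[3,-1,0],[0,0,0]],[[4,-2,0],[0,0,0]],[[4,-1,0],[0,0,0]],[[0,0,0],[0,0,0]],[[0,0,0],[0,0,0]],[[0,0,0],[0,0,0]]]'

```text
clock: 16.25
position: [631.0, -175.4, 300.9]
ee_rot: [0.708, -0.706, -0.0, -0.0]
contact_force: [-0.3, 0.4, 0.3]
gripper_width: 85.0
grasp_force: 0.0
```

```bash
python3 sv.py v3
python3 - <<'E'
import cv2,numpy as np
a=[cv2.imread(f"pics/v{i}.png") for i in(1,2,3)]
cv2.imwrite("pics/v123.png",np.hstack([cv2.resize(x[:330],(400,236)) for x in a[:2]]))
cv2.imwrite("pics/v123.png",np.vstack([np.hstack([cv2.resize(x[:330],(400,236)) for x in a[:2]]),np.hstack([cv2.resize(a[2][:330],(400,236)),np.zeros((236,400,3),np.uint8)])]))
E
```

```text
[ 630.14371036 -250.49211711  442.77626268]
```

View pics/v123.png

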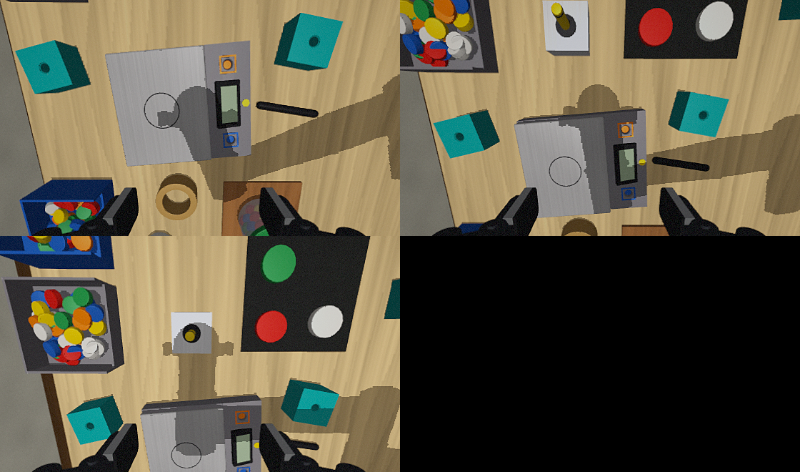

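The three tiles (full-resolution pixels = tile × 1.4) show:
- **v1:** orange key (318,90), blue key (323,196), circle (225,154).
- **v2:** orange (316,181), blue (319,272), circle (231,239), holder (220,38).
- **v3:** holder with stylus at (267,136), red disc (379,126), white (457,120), green (391,36).

Run:
```python
from h import *
import pickle
V={i:pickle.load(open(f"v{i}.pkl","rb")) for i in(1,2,3)}
O={}
def rect(i,seed,lo,hi):
    d=V[i];x,y=seed;m=cv2.inRange(cv2.cvtColor(d["bgr"],cv2.COLOR_BGR2HSV),lo,hi)
    k=np.zeros_like(m);k[y-22:y+22,x-22:x+22]=255;p=np.argwhere(m&k)[:,::-1].astype(np.float32)
    r=cv2.minAreaRect(p);return np.array(r[0]),r[1],r[2]
for i,o,b in((1,(318,90),(323,196)),(2,(316,181),(319,272)),(3,(341,(414-236)*14//10),(341,(463-236)*14//10))):
    for n,s,lo,hi in(("or",o,(5,110,60),(22,255,255)),("bl",b,(100,110,40),(125,255,255))):
        c,w,a=rect(i,s,lo,hi);O.setdefault(n,[]).append((V[i],c));print(i,n,c.round(1),np.round(w,1),round(a,1),onz(V[i],c,40).round(1))
# circle
for i,s in((1,(225,154)),(2,(231,239))):
    d=V[i];g=cv2.cvtColor(d["bgr"],cv2.COLOR_BGR2GRAY);m=cv2.adaptiveThreshold(g,255,cv2.ADAPTIVE_THRESH_MEAN_C,cv2.THRESH_BINARY_INV,9,12)
    best=None
    for c in cv2.findContours(m,cv2.RETR_EXTERNAL,cv2.CHAIN_APPROX_NONE)[0]:
        if len(c)<15: continue
        h=c.reshape(-1,2);r=np.linalg.norm(h-s,axis=1)
        if np.median(r)<40 and np.median(r)>12: 
            best=np.vstack([best,h]) if best is not None else h
    r=np.linalg.norm(best-s,axis=1);best=best[abs(r-np.median(r))<5]
    e=cv2.fitEllipseDirect(best.astype(np.float32).reshape(-1,1,2));print(i,"circ",len(best),e);O.setdefault("ci",[]).append((d,np.array(e[0])));print(onz(d,[e[0]],60))
for n in O: print(n,*tri(O[n]))
```

```text
1 or [318.5  89.5] [27. 23.] 90.0 [[537.  -58.5  40. ]]
1 bl [322.5 195.5] [21. 21.] 90.0 [[525.5  80.7  40. ]]
2 or [315.3 181.2] [21.5 22. ] 86.2 [[537.1 -58.9  40. ]]
2 bl [319.5 270.5] [17.9 20. ] 86.2 [[525.1  80.6  40. ]]
3 or [339.  253.5] [19. 20.] 90.0 [[536.9 -58.1  40. ]]
3 bl [341.  330.5] [15. 18.] 90.0 [[524.9  80.8  40. ]]Traceback (most recent call last):
  File "<stdin>", line 21, in <module>
TypeError: unsupported operand type(s) for -: 'NoneType' and 'tuple'
```

Run:
```python
from h import *
import pickle
V={i:pickle.load(open(f"v{i}.pkl","rb")) for i in(1,2,3)}
obs=[]
for i,s in((1,(225,154)),(2,(231,239))):
    d=V[i];g=cv2.cvtColor(d["bgr"],cv2.COLOR_BGR2GRAY)
    bh=cv2.morphologyEx(g,cv2.MORPH_BLACKHAT,np.ones((5,5)))
    c0=np.array(s,float)
    for it in range(4):
        P=[]
        for a in np.radians(np.arange(0,360,4)):
            rr=np.arange(16,34,.5);x=c0[0]+rr*np.cos(a);y=c0[1]+rr*np.sin(a)
            v=cv2.remap(bh,x.astype(np.float32)[None],y.astype(np.float32)[None],1)[0];k=v.argmax()
            if v[k]>25:P.append((x[k],y[k],rr[k]))
        P=np.array(P);
        P=P[abs(P[:,2]-np.median(P[:,2]))<3.5]
        e=cv2.fitEllipseDirect(P[:,:2].astype(np.float32).reshape(-1,1,2));c0=np.array(e[0])
    print(i,len(P),e,onz(d,[e[0]],60).round(1));obs.append((d,e[0]))
print(tri(obs))
tris=lambda a:print("tri",*tri(a))
tris([(V[1],(318.5,89.5)),(V[2],(315.3,181.2)),(V[3],(339,253.5))]);tris([(V[1],(322.5,195.5)),(V[2],(319.5,270.5)),(V[3],(341,330.5))])
# holder
d=V[3];hs=cv2.cvtColor(d["bgr"],cv2.COLOR_BGR2HSV)
cv2.imwrite("pics/hold.png",np.hstack([cv2.resize(V[3]["bgr"][90:190,217:317],(400,400)),cv2.resize(V[2]["bgr"][0:100,170:270],(400,400))]))
```

```text
1 90 ((226.09597778320312, 154.2957763671875), (47.47521209716797, 50.138763427734375), 143.1274871826172) [[655.5  20.9  60. ]]
2 90 ((230.8970947265625, 239.32566833496094), (40.78594207763672, 44.56559371948242), 105.07898712158203) [[655.5  20.6  60. ]]
(array([655.73269833,  21.06140367,  58.80884362]), np.float64(0.0006878467311419027))
tri [537.06783791 -58.6003974   40.49428139] 0.3987430012119202
tri [525.1665023   80.56272505  40.18876162] 0.33573135661184017
```

View pics/hold.png

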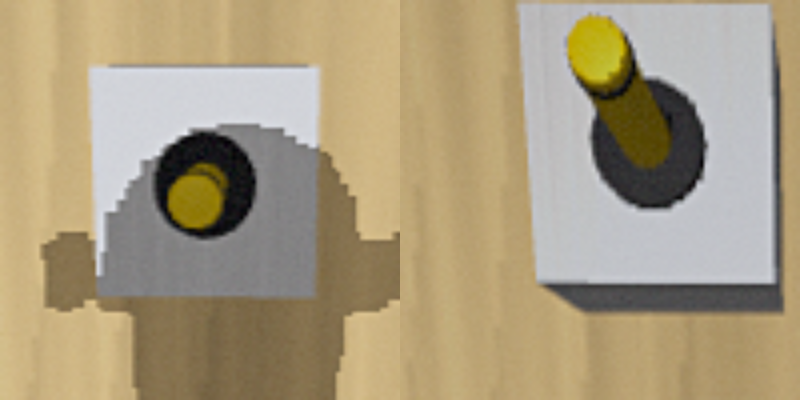

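The crops show the stylus upright in the aluminium holder. In v3 the flange is at (268.3,136.3) and the handle top at (265.8,140.5). In v2 the flange is at (232,35.7) and the top at (220,13).

Run:
```python
from h import *
import pickle
V={i:pickle.load(open(f"v{i}.pkl","rb")) for i in(1,2,3)}
print("flange",tri([(V[3],(267.9,135.9)),(V[2],(231.6,35.3))]),onz(V[3],(267.9,135.9),70),onz(V[2],(231.6,35.3),70))
print("top",tri([(V[3],(265.4,140.1)),(V[2],(219.6,12.6))]),onz(V[3],(265.4,140.1),145),onz(V[2],(219.6,12.6),145))
print("box",onz(V[3],[(217+x/4-.4,90+y/4-.4) for x,y in((90,67),(319,67),(317,297),(97,295))],65).round(1))
for n,uv,lo,hi in(("red",(379,126),(0,120,60),(10,255,255)),("green",(391,36),(50,80,40),(80,255,255)),("white",(457,120),(0,0,140),(180,60,255))):
    x,y=uv;b=blobs(V[3],lo,hi,300,(x-40,max(0,y-40),x+40,y+40))[0];print(n,b[0].round(1),b[1],onz(V[3],[b[0]],19).round(1))
go((642,-232,175),180)
```

```text
flange (array([ 641.87057985, -231.45148739,   68.23781031]), np.float64(0.011435279296617714)) [[ 641.80471384 -231.54501167   70.        ]] [[ 641.63707861 -231.02100282   70.        ]]
top (array([ 641.80653909, -231.21688777,  141.77425959]), np.float64(0.30684875091104674)) [[ 641.96736011 -231.31959731  145.        ]] [[ 640.9628176  -230.34496849  145.        ]]
box [[ 676.7 -266.    65. ]
 [ 607.1 -266.2   65. ]
 [ 606.3 -196.5   65. ]
 [ 677.  -197.    65. ]]
red [379.1 126.3] 1524.5 [[ 488.7 -242.    19. ]]
green [389.1  38.8] 2034.0 [[ 487.4 -349.5   19. ]]
white [457.4 119.1] 1469.0 [[ 382.  -251.6   19. ]]
pos [ 631.  -175.3  301.2] shift cm [ 5.67 -1.09 12.62] turn deg [-0.02  0.01  0.12]
```

Emit:
drive_tool --deltas '[[[2.8,-0.6,0],[0,0,0]],[[2.8,-0.5,0],[0,0,0]],[[0,0,2],[0,0,0]],[[0,0,4],[0,0,0]],[[0,0,4],[0,0,0]],[[0,0,3],[0,0,0]],[[0,0,0],[0,0,0]],[[0,0,0],[0,0,0]],[[0,0,0],[0,0,0]]]'

```text
clock: 17.2
position: [643.6, -232.6, 173.9]
ee_rot: [0.708, -0.707, 0.002, -0.001]
contact_force: [0.2, -0.0, 0.0]
gripper_width: 85.3
grasp_force: 0.0
```

Run:
```python
from h import *
d=shot("wrist","w5.png");go((641.8,-231.4,96),180)
b=blobs(d,(20,90,60),(34,255,255),30,(240,60,320,419))
print([(x[0].round(1).tolist(),x[1],cv2.boundingRect(x[2])) for x in b])
print(proj(d,[(641.8,-231.4,145),(641.8,-231.4,70)]))
```

```text
pos [ 643.5 -232.7  173.9] shift cm [-0.14  0.2   7.79] turn deg [-0.29 -0.07  0.06]
[([282.1, 97.0], 5419.0, (240, 60, 80, 101)), ([311.9, 257.0], 404.5, (296, 205, 24, 83)), ([278.5, 218.3], 399.5, (269, 204, 20, 31)), ([278.0, 243.6], 372.5, (265, 232, 27, 33)), ([301.2, 293.4], 82.5, (292, 278, 22, 30)), ([276.6, 301.2], 66.5, (266, 293, 21, 17)), ([244.1, 258.6], 65.0, (240, 249, 11, 22)), ([280.4, 142.7], 53.5, (273, 136, 14, 17)), ([283.5, 284.7], 49.0, (274, 260, 19, 40))]
[[278.84231272 245.90118507]
 [278.84264014 210.95538951]]
```

View pics/w5.png

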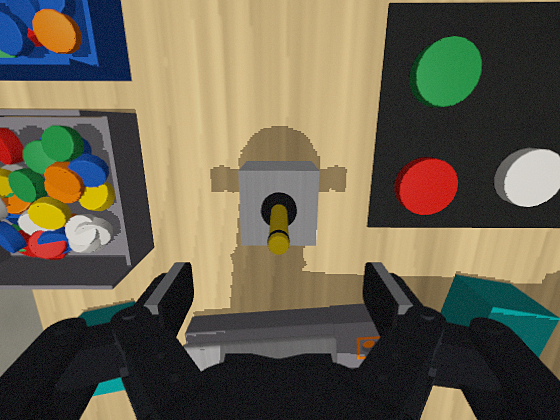

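The stylus top at (278,244) matches the projection (279,246) and is centred between the pads. I descend and grip.

Emit:
drive_tool --deltas '[[[-0.1,0.15,1.8],[0,0,0]],[[0,0,3],[0,0,0]],[[0,0,2],[0,0,0]],[[0,0,1],[0,0,0]],[[0,0,0],[0,0,0]],[[0,0,0],[0,0,0]]]'

```text
clock: 17.85
position: [641.6, -232.1, 94.6]
ee_rot: [0.707, -0.707, 0.001, -0.001]
contact_force: [0.6, 0.7, 0.7]
gripper_width: 84.9
grasp_force: 0.0
```

Emit:
drive_tool --deltas '[[[0,0,0],[0,0,0]],[[0,0,0],[0,0,0]],[[0,0,0],[0,0,0]],[[0,0,0],[0,0,0]],[[0,0,0],[0,0,0]],[[0,0,0],[0,0,0]],[[0,0,0],[0,0,0]],[[0,0,0],[0,0,0]],[[0,0,0],[0,0,0]],[[0,0,0],[0,0,0]],[[0,0,0],[0,0,0]],[[0,0,0],[0,0,0]]]' --claw 0.5

```text
clock: 19.05
position: [640.4, -231.8, 92.8]
ee_rot: [0.707, -0.707, -0.0, 0.0]
contact_force: [0.2, 0.4, 0.2]
gripper_width: 12.3
grasp_force: 58.4
```

Emit:
drive_tool --deltas '[[[0,0,-0.5],[0,0,0]],[[0,0,-1.5],[0,0,0]],[[0,0,-3],[0,0,0]],[[0,0,-3],[0,0,0]],[[0,0,-1.5],[0,0,0]],[[0,0,0],[0,0,0]],[[0,0,0],[0,0,0]]]'

```text
clock: 19.75
position: [640.1, -231.7, 188.3]
ee_rot: [-0.707, 0.707, 0.0, 0.0]
contact_force: [-1.1, 0.8, -1.2]
gripper_width: 11.9
grasp_force: 58.8
```

Emit:
drive_tool --deltas '[[[-2,0.7,0],[0,0,0]],[[-3.6,1.4,0],[0,0,0]],[[-4,1.5,0],[0,0,0]],[[-4,1.5,0],[0,0,0]],[[-4,1.5,0],[0,0,0]],[[-4,1.5,0],[0,0,0]],[[-4,1.5,0],[0,0,0]],[[-3.6,1.4,0],[0,0,0]],[[-2,0.7,0],[0,0,0]],[[0,0,0],[0,0,0]],[[0,0,0],[0,0,0]],[[0,0,0],[0,0,0]]]'

```text
clock: 20.95
position: [523.3, 79.3, 187.2]
ee_rot: [-0.707, 0.707, 0.0, -0.001]
contact_force: [-0.4, -0.4, -0.1]
gripper_width: 12.7
grasp_force: 58.8
```

Run:
```python
from h import *
P=[]
for i in range(6): get_image("top");P.append(arm.read_state()["position"])
print(np.mean(P,0),np.std(P,0))
d=shot("wrist","w6.png");s=shot("side","s6.png")
print("key proj w",proj(d,[(525.2,80.6,40),(525.2,80.6,98)]),"s",proj(s,[(525.2,80.6,40),(525.2,80.6,98)]))
cv2.imwrite("pics/w6c.png",np.hstack([cv2.resize(d["bgr"][120:270,200:350],(400,400)),cv2.resize(s["bgr"][150:230,226:306],(400,400))]))
```

```text
[523.5327778   79.2713041  187.50773013] [0.04884853 0.1443169  0.14096088]
key proj w [[274.76725567 197.97589867]
 [274.19773786 215.70637626]] s [[265.78220098 202.72248728]
 [265.36855176 191.70086012]]
```

View pics/w6c.png

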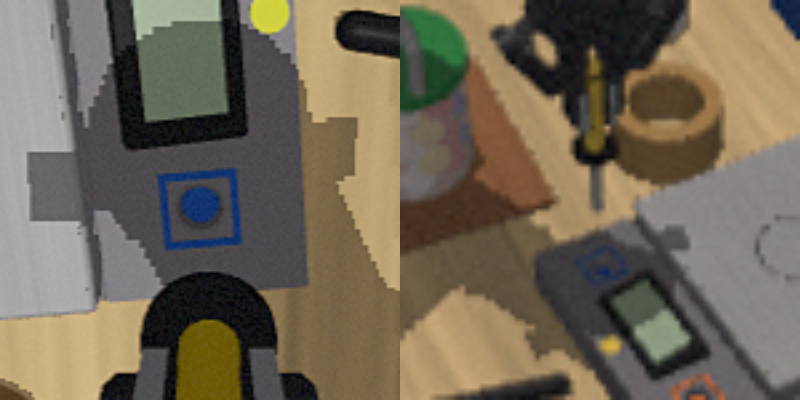

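In the left crop the blue key is at (201,204), inside its frame. In the right crop the stylus tip is at (598,207), i.e. full pixel (265.6,191.4), against (265.4,191.7) predicted straight above the blue key. Descending.

Emit:
drive_tool --deltas '[[[-0.1,-0.1,1],[0,0,0]],[[0,0,2],[0,0,0]],[[0,0,1.5],[0,0,0]],[[0,0,0.5],[0,0,0]],[[0,0,0.3],[0,0,0]],[[0,0,0],[0,0,0]],[[0,0,0],[0,0,0]]]'

```text
clock: 22.05
position: [524.9, 81.3, 135.4]
ee_rot: [0.707, -0.707, 0.0, -0.001]
contact_force: [0.2, 0.3, -0.0]
gripper_width: 12.5
grasp_force: 58.8
```

Emit:
drive_tool --deltas '[[[0,0,0.2],[0,0,0]],[[0,0,0.2],[0,0,0]],[[0,0,0.2],[0,0,0]],[[0,0,0.2],[0,0,0]],[[0,0,0],[0,0,0]],[[0,0,0],[0,0,0]]]'

```text
clock: 22.65
position: [524.4, 81.1, 126.8]
ee_rot: [0.707, -0.707, 0.0, 0.0]
contact_force: [-0.4, 0.0, -1.2]
gripper_width: 12.3
grasp_force: 58.8
```

Run:
```python
from h import *
s=shot("side");P=[];F=[]
for i in range(4): get_image("side");q=arm.read_state();P.append(q["position"]);F.append(q["contact_force"])
print(np.mean(P,0),np.mean(F,0))
```

```text
[524.47738826  81.16145205 126.88279099] [-0.06474814 -0.11346821 -1.0886985 ]
```

Emit:
drive_tool --deltas '[[[0,0,0.1],[0,0,0]],[[0,0,0.1],[0,0,0]],[[0,0,0.1],[0,0,0]],[[0,0,0.1],[0,0,0]],[[0,0,0.1],[0,0,0]],[[0,0,0.1],[0,0,0]],[[0,0,0],[0,0,0]],[[0,0,0],[0,0,0]]]'

```text
clock: 23.7
position: [524.4, 81.1, 120.8]
ee_rot: [0.707, -0.707, -0.0, 0.0]
contact_force: [-0.0, 0.0, -0.4]
gripper_width: 12.4
grasp_force: 58.8
```

Emit:
drive_tool --deltas '[[[0,0,0.1],[0,0,0]],[[0,0,0.1],[0,0,0]],[[0,0,0],[0,0,0]],[[0,0,0],[0,0,0]]]'

```text
clock: 24.1
position: [524.6, 81.2, 119.1]
ee_rot: [0.707, -0.707, 0.0, -0.0]
contact_force: [0.1, -0.3, 1.7]
gripper_width: 12.8
grasp_force: 59.0
```

Emit:
drive_tool --deltas '[[[0,0,0.1],[0,0,0]],[[0,0,0.1],[0,0,0]],[[0,0,0.1],[0,0,0]],[[0,0,0],[0,0,0]],[[0,0,0],[0,0,0]]]'

```text
clock: 24.6
position: [524.6, 81.2, 116.0]
ee_rot: [0.707, -0.707, 0.0, -0.0]
contact_force: [-1.4, 0.4, 4.3]
gripper_width: 12.2
grasp_force: 59.2
```

Emit:
drive_tool --deltas '[[[0,0,0.1],[0,0,0]],[[0,0,0.1],[0,0,0]],[[0,0,0],[0,0,0]],[[0,0,0],[0,0,0]],[[0,0,0],[0,0,0]]]'

```text
clock: 25.1
position: [524.9, 81.2, 114.8]
ee_rot: [0.707, -0.707, 0.0, -0.0]
contact_force: [-1.7, 0.2, 7.9]
gripper_width: 12.8
grasp_force: 59.9
```

Emit:
drive_tool --deltas '[[[0,0,0.05],[0,0,0]],[[0,0,0.05],[0,0,0]],[[0,0,0.05],[0,0,0]],[[0,0,0],[0,0,0]],[[0,0,0],[0,0,0]],[[0,0,0],[0,0,0]]]'

```text
clock: 25.7
position: [525.2, 81.2, 114.5]
ee_rot: [0.708, -0.707, 0.001, -0.001]
contact_force: [-3.5, 0.7, 13.0]
gripper_width: 12.2
grasp_force: 60.5
```

Reaction passed the 5 N spring force and stiffened to 13 N at the stop, so the zero key is home. I retrace the path to the holder.

Emit:
drive_tool --deltas '[[[0,0,-0.5],[0,0,0]],[[0,0,-1],[0,0,0]],[[0,0,-2],[0,0,0]],[[0,0,-2.5],[0,0,0]],[[0,0,-1.55],[0,0,0]],[[0,0,0],[0,0,0]]]'

```text
clock: 26.3
position: [525.3, 81.6, 189.7]
ee_rot: [0.707, -0.707, 0.001, -0.002]
contact_force: [0.6, 0.0, -0.3]
gripper_width: 12.8
grasp_force: 58.9
```

Emit:
drive_tool --deltas '[[[2.1,-0.6,0],[0,0,0]],[[3.6,-1.4,0],[0,0,0]],[[4,-1.5,0],[0,0,0]],[[4,-1.5,0],[0,0,0]],[[4,-1.5,0],[0,0,0]],[[4,-1.5,0],[0,0,0]],[[4,-1.5,0],[0,0,0]],[[3.6,-1.4,0],[0,0,0]],[[2,-0.7,0],[0,0,0]],[[0,0,0],[0,0,0]],[[0,0,0],[0,0,0]],[[0,0,0],[0,0,0]]]'

```text
clock: 27.5
position: [639.8, -230.9, 186.8]
ee_rot: [0.707, -0.707, -0.001, 0.0]
contact_force: [-0.3, -0.7, -1.3]
gripper_width: 12.2
grasp_force: 58.9
```

Run:
```python
from h import *
s=shot("side");t=shot("top");P=[]
for i in range(3): get_image("side");P.append(arm.read_state()["position"])
print(np.mean(P,0));go((640.3,-231.7,188),180)
# discs still in place?
for n,lo,hi in(("red",(0,120,60),(8,255,255)),("green",(50,80,40),(80,255,255)),("white",(0,0,120),(180,40,255))):
    print(n,[onz(t,[b[0]],19).round(0).tolist() for b in blobs(t,lo,hi,100,(322,215,390,280))])
```

```text
[ 640.38123158 -230.80782027  188.07412097]
pos [ 640.4 -230.9  188.2] shift cm [0.08 0.01 0.02] turn deg [-0.02  0.    0.07]
red [[[489.0, -243.0, 19.0]]]
green [[[487.0, -351.0, 19.0]]]
white [[[383.0, -251.0, 19.0]]]
```

Emit:
drive_tool --deltas '[[[0.05,0,1],[0,0,0]],[[0,0,2.5],[0,0,0]],[[0,0,2.5],[0,0,0]],[[0,0,1.5],[0,0,0]],[[0,0,1],[0,0,0]],[[0,0,0.5],[0,0,0]],[[0,0,0.3],[0,0,0]],[[0,0,0.1],[0,0,0]],[[0,0,0],[0,0,0]],[[0,0,0],[0,0,0]]]'

```text
clock: 28.75
position: [640.7, -232.4, 94.5]
ee_rot: [0.707, -0.707, 0.0, -0.0]
contact_force: [0.3, 0.5, 0.0]
gripper_width: 12.5
grasp_force: 58.8
```

Emit:
drive_tool --deltas '[[[0,0,0],[0,0,0]],[[0,0,0],[0,0,0]],[[0,0,0],[0,0,0]],[[0,0,0],[0,0,0]],[[0,0,0],[0,0,0]],[[0,0,0],[0,0,0]],[[0,0,0],[0,0,0]],[[0,0,0],[0,0,0]],[[0,0,0],[0,0,0]],[[0,0,-2],[0,0,0]],[[0,0,-3.5],[0,0,0]],[[0,0,-4.5],[0,0,0]]]' --claw 8.5

```text
clock: 29.95
position: [639.2, -232.0, 192.6]
ee_rot: [-0.707, 0.707, 0.002, -0.001]
contact_force: [1.3, -0.5, -0.1]
gripper_width: 84.9
grasp_force: 0.0
```

Emit:
drive_tool --deltas '[[[0,0,-3.5],[0,0,0]],[[0.5,3,0],[0,0,0]],[[0.8,4,0],[0,0,0]],[[0.8,4,0],[0,0,0]],[[0.8,4,0],[0,0,0]],[[0,2.1,0],[0,0,0]],[[0,0,0],[0,0,0]],[[0,0,0],[0,0,0]],[[0,0,0],[0,0,0]]]'

```text
clock: 30.85
position: [470.4, -261.3, 228.9]
ee_rot: [0.707, -0.707, 0.0, -0.0]
contact_force: [0.4, 0.5, -0.2]
gripper_width: 84.8
grasp_force: 0.0
```

```bash
cat > discs.py <<'E'
from h import *
import pickle
LO={"red":((0,120,50),(9,255,255)),"green":((50,80,30),(80,255,255)),"yellow":((20,110,60),(34,255,255)),"white":((0,0,95),(180,60,255))}
def disc(d,n,xy,z=19,half=75):
    """top-face centre pixel of disc n near xy(world): convex hull of colour blob, centre of top face by ellipse"""
    c=proj(d,[(xy[0],xy[1],z)])[0].astype(int);h=half
    roi=(max(0,c[0]-h),max(0,c[1]-h),c[0]+h,c[1]+h)
    b=[k for k in blobs(d,*LO[n],200,roi)]
    if not b: return None
    b=b[0];e=cv2.fitEllipse(cv2.convexHull(b[2]));return b[0],np.array(e[0]),e[1],b[1]
if __name__=="__main__":
    import sys
    d=shot("wrist",sys.argv[1]);v=pickle.load(open("v3.pkl","rb"))
    for n,xy in(("red",(488.7,-242)),("green",(487.4,-349.5)),("white",(382,-251.6))):
        r=disc(d,n,xy)
        if r is None: print(n,None);continue
        q=disc(v,n,xy,half=45)
        print(n,r[1].round(1),np.round(r[2],1),"z19:",onz(d,[r[0]],19).round(1),onz(d,[r[1]],19).round(1),"tri",*[np.round(k,1) for k in tri([(d,r[1]),(v,q[1])])])
    st=arm.read_state();print(st["position"])
    go((488.7,-242,60),180)
E
python3 discs.py w7.png
```

```text
red [263.4 198.2] [47.8 48.2] z19: [[ 486.8 -243.5   19. ]] [[ 486.9 -243.6   19. ]] tri [ 487.1 -242.1   13.5] 0.0
green [263.5 106.4] [53.1 56.1] z19: [[ 485.2 -351.    19. ]] [[ 485.3 -351.    19. ]] tri [ 485.4 -351.    12.6] 0.3
white [348.  191.1] [48.  50.1] z19: [[ 382.5 -252.8   19. ]] [[ 382.6 -252.8   19. ]] tri [ 381.1 -251.3   13.3] 0.1
[ 470.45765537 -261.28137431  228.64530979]
pos [ 470.5 -261.3  228.6] shift cm [-1.93 -1.82 16.86] turn deg [-0.01 -0.    0.04]
```

View pics/w7.png

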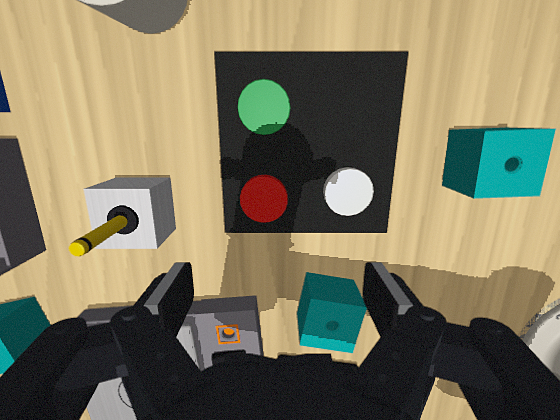

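The view shows the stylus standing in its holder (125,220). The discs are red (263,198), green (264,106) and white (348,191), with no yellow one. I grasp red.

Emit:
drive_tool --deltas '[[[-0.9,-0.85,3],[0,0,0]],[[-0.9,-0.85,4],[0,0,0]],[[0,0,4.5],[0,0,0]],[[0,0,4.5],[0,0,0]],[[0,0,3],[0,0,0]],[[0,0,1.5],[0,0,0]],[[0,0,0],[0,0,0]],[[0,0,0],[0,0,0]],[[0,0,0],[0,0,0]]]'

```text
clock: 31.8
position: [487.8, -243.5, 24.9]
ee_rot: [0.707, -0.707, 0.001, -0.001]
contact_force: [-0.3, -0.3, 0.6]
gripper_width: 85.0
grasp_force: 0.0
```

Run:
```python
from h import *
go((487.2,-243,1),180)
```

```text
pos [ 487.8 -243.5   24.9] shift cm [-0.05  0.07  2.39] turn deg [-0.14 -0.04  0.04]
```

Emit:
drive_tool --deltas '[[[-0.05,0,0.8],[0,0,0]],[[0,0,0.8],[0,0,0]],[[0,0,0.4],[0,0,0]],[[0,0,0.3],[0,0,0]],[[0,0,0],[0,0,0]],[[0,0,0],[0,0,0]]]'

```text
clock: 32.4
position: [486.5, -242.9, 0.8]
ee_rot: [0.707, -0.707, 0.0, 0.0]
contact_force: [1.5, 0.3, -0.6]
gripper_width: 85.1
grasp_force: 0.0
```

Emit:
drive_tool --deltas '[[[0,0,0],[0,0,0]],[[0,0,0],[0,0,0]],[[0,0,0],[0,0,0]],[[0,0,0],[0,0,0]],[[0,0,0],[0,0,0]],[[0,0,0],[0,0,0]],[[0,0,0],[0,0,0]],[[0,0,0],[0,0,0]]]' --claw 5

```text
clock: 33.2
position: [487.0, -243.0, 1.7]
ee_rot: [0.707, -0.707, 0.001, -0.0]
contact_force: [-1.2, 0.2, 6.3]
gripper_width: 57.5
grasp_force: 64.2
```

Emit:
drive_tool --deltas '[[[0,0,-0.5],[0,0,0]],[[0,0,-1.5],[0,0,0]],[[0,0,-3],[0,0,0]],[[0,0,-3.5],[0,0,0]],[[0,0,-3],[0,0,0]],[[0,0,-0.5],[0,0,0]],[[-1,-0.6,0],[0,0,0]],[[-2,-1.3,0],[0,0,0]],[[-2.9,-1.8,0],[0,0,0]],[[-3,-2,0],[0,0,0]],[[-3,-2,0],[0,0,0]],[[-3,-2,0],[0,0,0]]]'

```text
clock: 34.4
position: [582.9, -91.8, 118.5]
ee_rot: [-0.707, 0.707, 0.002, -0.001]
contact_force: [0.6, -1.7, -0.3]
gripper_width: 57.8
grasp_force: 64.1
```

Emit:
drive_tool --deltas '[[[-3,-2,0],[0,0,0]],[[-3,-2,0],[0,0,0]],[[-2.8,-1.8,0],[0,0,0]],[[-1.9,-1,0],[0,0,0]],[[-0.8,-0.4,0],[0,0,0]],[[0,0,0],[0,0,0]],[[0,0,0],[0,0,0]],[[0,0,0],[0,0,0]]]'

```text
clock: 35.2
position: [654.7, 19.9, 120.9]
ee_rot: [-0.707, 0.708, 0.0, -0.0]
contact_force: [-0.3, -0.6, 0.1]
gripper_width: 57.7
grasp_force: 64.1
```

Run:
```python
from h import *
from discs import disc,LO
P=[]
for i in range(3): t=shot("top");P.append(arm.read_state()["position"])
print(np.mean(P,0));go((655.3,20.8,61),180)
s=shot("side")
for n in("red","green","white"):
    print(n,[(onz(q,[b[0]],19).round(0).tolist(),b[1]) for q,roi in((t,(322,215,390,280)),(s,(245,260,335,345))) for b in blobs(q,*LO[n],80,roi)])
b=blobs(s,*LO["red"],20,(270,150,340,230));print("held red",[(x[0],x[1]) for x in b],proj(s,[(655,21,125)]))
q=arm.read_state();print(q["gripper_width"],q["contact_force"],q["grasp_force"])
```

```text
[654.96539655  20.04645051 121.1029926 ]
pos [655.1  20.2 121.2] shift cm [-0.06 -0.02  6.02] turn deg [-0.01  0.01 -0.07]
red []
green [([[487.0, -351.0, 19.0]], 188.0), ([[484.0, -355.0, 19.0]], 306.0)]
white [([[384.0, -252.0, 19.0]], 183.5), ([[381.0, -254.0, 19.0]], 261.0)]
held red [(array([306.98072562, 185.69274376]), 147.0)] [[305.99360815 186.50107522]]
57.509424091200934 [-0.46347813 -0.1985132  -1.57697907] 64.127676486969
```

Emit:
drive_tool --deltas '[[[-0.06,0,1],[0,0,0]],[[0,0,2],[0,0,0]],[[0,0,1.5],[0,0,0]],[[0,0,0.7],[0,0,0]],[[0,0,0.3],[0,0,0]],[[0,0,0.2],[0,0,0]],[[0,0,0.1],[0,0,0]],[[0,0,0],[0,0,0]],[[0,0,0],[0,0,0]],[[0,0,0],[0,0,0]]]'

```text
clock: 36.4
position: [655.6, 21.8, 63.3]
ee_rot: [0.707, -0.707, 0.0, -0.0]
contact_force: [-0.2, 0.3, -0.6]
gripper_width: 57.8
grasp_force: 64.1
```

Emit:
drive_tool --deltas '[[[0,0,0.1],[0,0,0]],[[0,0,0.1],[0,0,0]],[[0,0,0],[0,0,0]],[[0,0,0],[0,0,0]]]'

```text
clock: 36.8
position: [655.4, 21.7, 60.7]
ee_rot: [0.707, -0.707, -0.0, 0.0]
contact_force: [-0.4, 0.0, -0.2]
gripper_width: 57.5
grasp_force: 64.1
```

Emit:
drive_tool --deltas '[[[0,0,0.1],[0,0,0]],[[0,0,0.05],[0,0,0]],[[0,0,0],[0,0,0]],[[0,0,0],[0,0,0]]]'

```text
clock: 37.2
position: [655.4, 21.8, 59.3]
ee_rot: [0.707, -0.707, -0.0, 0.0]
contact_force: [0.1, 0.4, -0.2]
gripper_width: 57.8
grasp_force: 64.1
```

Emit:
drive_tool --deltas '[[[0,0,0.05],[0,0,0]],[[0,0,0.05],[0,0,0]],[[0,0,0],[0,0,0]],[[0,0,0],[0,0,0]]]'

```text
clock: 37.6
position: [655.5, 21.8, 58.7]
ee_rot: [0.707, -0.707, 0.0, -0.0]
contact_force: [-0.4, 0.6, 2.9]
gripper_width: 57.7
grasp_force: 64.5
```

Emit:
drive_tool --deltas '[[[0,0,0],[0,0,0]],[[0,0,0],[0,0,0]],[[0,0,0],[0,0,0]],[[0,0,0],[0,0,0]],[[0,0,0],[0,0,0]],[[0,0,0],[0,0,0]],[[0,0,-1],[0,0,0]],[[0,0,-2],[0,0,0]],[[0,0,-3],[0,0,0]],[[0,0,-4],[0,0,0]],[[1.9,0.8,-2],[0,0,0]],[[3.7,1.7,0],[0,0,0]]]' --claw 8.5

```text
clock: 38.8
position: [633.6, -32.9, 183.6]
ee_rot: [0.709, -0.706, 0.003, -0.004]
contact_force: [-0.0, -0.7, -0.9]
gripper_width: 84.9
grasp_force: 0.0
```

Emit:
drive_tool --deltas '[[[4,1.8,0],[0,0,0]],[[4,1.8,0],[0,0,0]],[[4,1.8,0],[0,0,0]],[[4,1.8,0],[0,0,0]],[[4,1.8,0],[0,0,0]],[[4,1.8,0],[0,0,0]],[[3.8,1.8,0],[0,0,0]],[[2.5,1.2,0],[0,0,0]],[[1.4,0.7,0],[0,0,0]],[[0,0,0],[0,0,0]],[[0,0,0],[0,0,0]],[[0,0,0],[0,0,0]]]'

```text
clock: 40.0
position: [486.1, -350.3, 178.5]
ee_rot: [0.708, -0.707, 0.0, -0.0]
contact_force: [0.1, 0.2, 0.1]
gripper_width: 85.2
grasp_force: 0.0
```

```bash
cat > loc.py <<'E'
from h import *
from discs import disc,LO
import sys
t=shot("top");s=shot("side");d=shot("wrist")
for n in("red","green","white"):
    for nm,q,roi in(("top",t,(230,150,400,290)),("side",s,(240,150,350,350))):
        for b in blobs(q,*LO[n],120 if n!="white" else 120,roi):
            if b[1]<600: print(n,nm,"mat z19",onz(q,[b[0]],19)[0][:2].round(0),"plat z76",onz(q,[b[0]],76)[0][:2].round(0),b[1])
n,x,y=sys.argv[1],float(sys.argv[2]),float(sys.argv[3])
r=disc(d,n,(x,y),half=60)
if r: print("wrist",n,r[1].round(1),np.round(r[2],1),onz(d,[r[1]],19).round(1))
go((x,y,4),180)
E
python3 loc.py green 485.4 -351
```

```text
red top mat z19 [667.  24.] plat z76 [655.  22.] 178.0
green top mat z19 [ 487. -349.] plat z76 [ 481. -340.] 166.0
green side mat z19 [ 484. -356.] plat z76 [ 467. -381.] 299.5
white top mat z19 [ 585. -375.] plat z76 [ 576. -365.] 449.5
white side mat z19 [758. 292.] plat z76 [727. 234.] 553.0
white side mat z19 [539.   6.] plat z76 [519. -38.] 505.0
white side mat z19 [ 381. -254.] plat z76 [ 370. -285.] 266.5
white side mat z19 [ 664. -243.] plat z76 [ 638. -274.] 226.0
wrist green [277.1 192.2] [56.4 56.5] [[ 485.5 -352.3   19. ]]
pos [ 486.1 -350.3  178.4] shift cm [ 0.07  0.07 17.44] turn deg [-0.01 -0.    0.11]
```

Emit:
drive_tool --deltas '[[[0.1,0.05,3],[0,0,0]],[[0,0,4],[0,0,0]],[[0,0,4],[0,0,0]],[[0,0,3],[0,0,0]],[[0,0,2],[0,0,0]],[[0,0,1],[0,0,0]],[[0,0,0.5],[0,0,0]],[[0,0,0],[0,0,0]],[[0,0,0],[0,0,0]]]'

```text
clock: 41.05
position: [485.9, -352.5, 4.5]
ee_rot: [0.707, -0.707, 0.001, -0.0]
contact_force: [0.1, -0.4, -0.0]
gripper_width: 85.2
grasp_force: 0.0
```

Emit:
drive_tool --deltas '[[[0,0,0],[0,0,0]],[[0,0,0],[0,0,0]],[[0,0,0],[0,0,0]],[[0,0,0],[0,0,0]],[[0,0,0],[0,0,0]],[[0,0,0],[0,0,0]],[[0,0,0],[0,0,0]],[[0,0,0],[0,0,0]]]' --claw 5

```text
clock: 41.85
position: [485.9, -352.7, 5.1]
ee_rot: [0.707, -0.707, 0.001, -0.0]
contact_force: [0.2, 1.0, 5.3]
gripper_width: 57.2
grasp_force: 63.8
```

Emit:
drive_tool --deltas '[[[0,0,-0.5],[0,0,0]],[[0,0,-2],[0,0,0]],[[0,0,-4],[0,0,0]],[[0,0,-4],[0,0,0]],[[0,0,-3.5],[0,0,0]],[[0,0,-1.5],[0,0,0]],[[-1,-0.45,0],[0,0,0]],[[-2.4,-1.1,0],[0,0,0]],[[-3.5,-1.6,0],[0,0,0]],[[-3.8,-1.7,0],[0,0,0]],[[-3.8,-1.7,0],[0,0,0]],[[-3.8,-1.7,0],[0,0,0]]]'

```text
clock: 43.05
position: [566.8, -166.9, 156.5]
ee_rot: [-0.707, 0.707, 0.001, -0.001]
contact_force: [0.2, -0.8, -0.1]
gripper_width: 57.7
grasp_force: 64.1
```

Emit:
drive_tool --deltas '[[[-3.8,-1.7,0],[0,0,0]],[[-3.8,-1.7,0],[0,0,0]],[[-3.8,-1.7,0],[0,0,0]],[[-3.5,-1.6,0],[0,0,0]],[[-2.5,-1.2,0],[0,0,0]],[[-1.3,-0.6,0],[0,0,0]],[[-0.4,-0.2,0],[0,0,0]],[[0,0,0],[0,0,0]],[[0,0,0],[0,0,0]],[[0,0,0],[0,0,0]]]'

```text
clock: 44.05
position: [653.9, 20.5, 158.4]
ee_rot: [-0.707, 0.708, 0.0, -0.0]
contact_force: [-0.4, 0.8, -0.3]
gripper_width: 57.5
grasp_force: 64.1
```

Run:
```python
from h import *
from discs import LO
P=[]
for i in range(3): s=shot("side");P.append(arm.read_state()["position"])
z=np.mean(P,0);print(z);go((655.5,21.2,82),180)
for n in("red","green","white"): print(n,[(x[0].round(1),x[1]) for x in blobs(s,*LO[n],20,(245,130,345,345)) if x[1]<450])
print("exp held",proj(s,[(655.5,21.2,z[2]+6)]),"exp red",proj(s,[(655.5,21.5,76)]))
q=arm.read_state();print(q["gripper_width"],q["grasp_force"])
```

```text
[654.11710491  20.7232112  158.53581842]
pos [654.2  20.9 158.6] shift cm [-0.03 -0.13  7.66] turn deg [-0.01  0.   -0.06]
red [(array([304.7, 197.7]), 148.0)]
green [(array([307. , 178.4]), 148.5), (array([324.9, 144.2]), 26.5)]
white [(array([275.2, 143.5]), 362.0), (array([283.6, 226. ]), 356.0), (array([335.8, 256.7]), 282.0), (array([265.5, 294.1]), 262.5), (array([275.7, 213.8]), 111.5), (array([263.3, 211.2]), 46.5), (array([341.2, 133.2]), 39.5)]
exp held [[306.66856465 178.28872571]] exp red [[305.38099323 195.98341427]]
57.52459597154092 64.11626815795898
```

Held green matches its expected place. I lower onto red.

Emit:
drive_tool --deltas '[[[0,-0.13,1.5],[0,0,0]],[[0,0,2.5],[0,0,0]],[[0,0,2],[0,0,0]],[[0,0,1],[0,0,0]],[[0,0,0.4],[0,0,0]],[[0,0,0.2],[0,0,0]],[[0,0,0.1],[0,0,0]],[[0,0,0],[0,0,0]],[[0,0,0],[0,0,0]],[[0,0,0],[0,0,0]]]'

```text
clock: 45.2
position: [656.0, 21.8, 82.0]
ee_rot: [0.707, -0.707, 0.0, -0.0]
contact_force: [0.1, -0.0, -0.6]
gripper_width: 57.1
grasp_force: 64.1
```

Emit:
drive_tool --deltas '[[[0,0,0.1],[0,0,0]],[[0,0,0.05],[0,0,0]],[[0,0,0],[0,0,0]],[[0,0,0],[0,0,0]]]'

```text
clock: 45.6
position: [655.7, 21.8, 79.8]
ee_rot: [0.707, -0.707, -0.0, 0.0]
contact_force: [0.5, 0.8, -0.5]
gripper_width: 57.4
grasp_force: 64.1
```

Emit:
drive_tool --deltas '[[[0,0,0.05],[0,0,0]],[[0,0,0.05],[0,0,0]],[[0,0,0],[0,0,0]],[[0,0,0],[0,0,0]]]'

```text
clock: 46.0
position: [655.7, 21.7, 78.8]
ee_rot: [0.707, -0.707, -0.0, 0.0]
contact_force: [0.3, 1.0, -0.4]
gripper_width: 57.5
grasp_force: 64.1
```

Emit:
drive_tool --deltas '[[[0,0,0.05],[0,0,0]],[[0,0,0.03],[0,0,0]],[[0,0,0],[0,0,0]],[[0,0,0],[0,0,0]]]'

```text
clock: 46.4
position: [655.7, 21.8, 78.1]
ee_rot: [0.707, -0.707, 0.0, -0.0]
contact_force: [0.3, 0.1, 0.7]
gripper_width: 57.4
grasp_force: 64.2
```

Emit:
drive_tool --deltas '[[[0,0,0],[0,0,0]],[[0,0,0],[0,0,0]],[[0,0,0],[0,0,0]],[[0,0,0],[0,0,0]],[[0,0,0],[0,0,0]],[[0,0,0],[0,0,0]],[[0,0,-1],[0,0,0]],[[0,0,-2],[0,0,0]],[[0,0,-3],[0,0,0]],[[0,0,-4],[0,0,0]],[[1.2,1.2,0],[0,0,0]],[[2.4,2.4,0],[0,0,0]]]' --claw 8.5

```text
clock: 47.6
position: [621.4, -13.3, 180.4]
ee_rot: [0.708, -0.706, 0.002, -0.002]
contact_force: [0.1, -0.7, -0.8]
gripper_width: 84.8
grasp_force: 0.0
```

Emit:
drive_tool --deltas '[[[3,3,0],[0,0,0]],[[3,3,0],[0,0,0]],[[3,3,0],[0,0,0]],[[3,3,0],[0,0,0]],[[3,3,0],[0,0,0]],[[3,3,0],[0,0,0]],[[2.8,2.8,0],[0,0,0]],[[2,2,0],[0,0,0]],[[1,1,0],[0,0,0]],[[0,0,0],[0,0,0]],[[0,0,0],[0,0,0]],[[0,0,0],[0,0,0]]]'

```text
clock: 48.8
position: [382.7, -251.8, 178.2]
ee_rot: [0.708, -0.707, 0.0, -0.0]
contact_force: [0.1, 0.9, 0.5]
gripper_width: 85.1
grasp_force: 0.0
```

```bash
python3 loc.py white 382.5 -252.5
```

```text
green top mat z19 [670.  25.] plat z76 [658.  23.] 179.0
green side mat z19 [686.  77.] plat z76 [659.  29.] 163.0
white top mat z19 [ 435. -239.] plat z76 [ 430. -233.] 452.0
white top mat z19 [ 653. -238.] plat z76 [ 642. -231.] 325.5
white side mat z19 [ 654. -229.] plat z76 [ 629. -260.] 394.5
white side mat z19 [582. 349.] plat z76 [561. 288.] 379.0
white side mat z19 [ 381. -256.] plat z76 [ 370. -286.] 246.0
white side mat z19 [566. -37.] plat z76 [545. -79.] 130.0
wrist white [277.6 193.2] [55.9 56.1] [[ 381.3 -252.9   19. ]]
pos [ 382.4 -251.8  177.9] shift cm [ 7.000e-02 -1.000e-02  1.739e+01] turn deg [0.   0.   0.08]
```

Emit:
drive_tool --deltas '[[[0.1,0.05,3],[0,0,0]],[[0,0,4],[0,0,0]],[[0,0,4],[0,0,0]],[[0,0,3],[0,0,0]],[[0,0,2],[0,0,0]],[[0,0,1],[0,0,0]],[[0,0,0.4],[0,0,0]],[[0,0,0],[0,0,0]],[[0,0,0],[0,0,0]]]'

```text
clock: 49.85
position: [382.2, -253.4, 4.9]
ee_rot: [0.707, -0.707, 0.001, -0.001]
contact_force: [-0.4, 0.1, 0.0]
gripper_width: 84.7
grasp_force: 0.0
```

Emit:
drive_tool --deltas '[[[0,0,0],[0,0,0]],[[0,0,0],[0,0,0]],[[0,0,0],[0,0,0]],[[0,0,0],[0,0,0]],[[0,0,0],[0,0,0]],[[0,0,0],[0,0,0]],[[0,0,0],[0,0,0]],[[0,0,0],[0,0,0]]]' --claw 5

```text
clock: 50.65
position: [381.9, -253.5, 5.5]
ee_rot: [0.707, -0.707, 0.001, -0.0]
contact_force: [-0.9, 1.1, 9.2]
gripper_width: 57.4
grasp_force: 61.9
```

Emit:
drive_tool --deltas '[[[0,0,-0.5],[0,0,0]],[[0,0,-2],[0,0,0]],[[0,0,-4],[0,0,0]],[[0,0,-4],[0,0,0]],[[0,0,-3.5],[0,0,0]],[[0,0,-1.5],[0,0,0]],[[-1,-1,0],[0,0,0]],[[-2,-2,0],[0,0,0]],[[-2.8,-2.8,0],[0,0,0]],[[-2.8,-2.8,0],[0,0,0]],[[-2.8,-2.8,0],[0,0,0]],[[-2.8,-2.8,0],[0,0,0]]]'

```text
clock: 51.85
position: [523.6, -109.3, 157.7]
ee_rot: [0.707, -0.707, -0.001, 0.001]
contact_force: [0.5, -0.2, -0.6]
gripper_width: 57.3
grasp_force: 64.1
```

Emit:
drive_tool --deltas '[[[-2.8,-2.8,0],[0,0,0]],[[-2.8,-2.8,0],[0,0,0]],[[-2.8,-2.8,0],[0,0,0]],[[-2.2,-2.2,0],[0,0,0]],[[-1.6,-1.5,0],[0,0,0]],[[-1.1,-1.1,0],[0,0,0]],[[0,0,0],[0,0,0]],[[0,0,0],[0,0,0]],[[0,0,0],[0,0,0]]]'

```text
clock: 52.75
position: [654.3, 21.5, 158.3]
ee_rot: [-0.707, 0.707, 0.001, -0.001]
contact_force: [-1.2, -1.1, -1.0]
gripper_width: 57.2
grasp_force: 64.1
```

Run:
```python
from h import *
from discs import LO
P=[]
for i in range(3): s=shot("side");P.append(arm.read_state()["position"])
z=np.mean(P,0);print(z);go((655.5,21.2,99),180)
for n in("red","green"): print(n,[(x[0].round(1),x[1]) for x in blobs(s,*LO[n],20,(285,150,345,225)) if x[1]<450])
print("exp red,green",proj(s,[(655.5,21.5,70),(655.5,21.5,92)]))
q=arm.read_state();print(q["gripper_width"],q["grasp_force"])
```

```text
[654.59003414  21.22997554 158.90598456]
pos [654.7  21.2 159.1] shift cm [ 0.   -0.08  6.01] turn deg [ 0.01  0.   -0.04]
red [(array([304.7, 202.5]), 21.5)]
green [(array([305.2, 194.4]), 159.5)]
exp red,green [[305.3006635  197.12755824]
 [305.59773366 192.89730455]]
57.47454964401997 64.10624027252197
```

Emit:
drive_tool --deltas '[[[0.05,-0.08,1.5],[0,0,0]],[[0,0,2],[0,0,0]],[[0,0,1.3],[0,0,0]],[[0,0,0.7],[0,0,0]],[[0,0,0.4],[0,0,0]],[[0,0,0.2],[0,0,0]],[[0,0,0.1],[0,0,0]],[[0,0,0],[0,0,0]],[[0,0,0],[0,0,0]],[[0,0,0],[0,0,0]]]'

```text
clock: 53.9
position: [656.2, 21.3, 97.5]
ee_rot: [0.707, -0.707, 0.0, -0.0]
contact_force: [0.9, 0.5, -1.4]
gripper_width: 56.9
grasp_force: 64.1
```

Emit:
drive_tool --deltas '[[[0,0,0.05],[0,0,0]],[[0,0,0.05],[0,0,0]],[[0,0,0],[0,0,0]],[[0,0,0],[0,0,0]]]'

```text
clock: 54.3
position: [656.0, 21.3, 95.9]
ee_rot: [0.707, -0.707, -0.0, 0.0]
contact_force: [0.1, -0.7, 0.0]
gripper_width: 57.3
grasp_force: 64.1
```

Emit:
drive_tool --deltas '[[[0,0,0.05],[0,0,0]],[[0,0,0.03],[0,0,0]],[[0,0,0],[0,0,0]],[[0,0,0],[0,0,0]]]'

```text
clock: 54.7
position: [656.0, 21.3, 95.2]
ee_rot: [0.707, -0.707, 0.0, 0.0]
contact_force: [0.1, -0.1, -0.4]
gripper_width: 57.5
grasp_force: 64.1
```

Emit:
drive_tool --deltas '[[[0,0,0.05],[0,0,0]],[[0,0,0.03],[0,0,0]],[[0,0,0],[0,0,0]],[[0,0,0],[0,0,0]]]'

```text
clock: 55.1
position: [656.1, 21.3, 94.7]
ee_rot: [0.707, -0.707, 0.0, -0.0]
contact_force: [-0.6, -0.6, 1.9]
gripper_width: 57.1
grasp_force: 64.3
```

Emit:
drive_tool --deltas '[[[0,0,0],[0,0,0]],[[0,0,0],[0,0,0]],[[0,0,0],[0,0,0]],[[0,0,0],[0,0,0]],[[0,0,0],[0,0,0]],[[0,0,0],[0,0,0]],[[0,0,-1],[0,0,0]],[[0,0,-2],[0,0,0]],[[0,0,-3],[0,0,0]],[[0,0,-4],[0,0,0]],[[0,0,-3],[0,0,0]],[[2,0,-1],[0,0,0]]]' --claw 8.5

```text
clock: 56.3
position: [658.0, 2.7, 240.2]
ee_rot: [0.708, -0.706, 0.003, -0.004]
contact_force: [0.1, -0.9, -0.1]
gripper_width: 85.2
grasp_force: 0.0
```

Emit:
drive_tool --deltas '[[[4,0,-1],[0,0,0]],[[3,0,-1],[0,0,0]],[[0,0,0],[0,0,0]],[[0,0,0],[0,0,0]],[[0,0,0],[0,0,0]]]'

```text
clock: 56.8
position: [655.8, -68.1, 254.3]
ee_rot: [0.707, -0.707, -0.0, 0.0]
contact_force: [1.1, 0.5, -0.0]
gripper_width: 85.2
grasp_force: 0.0
```

Run:
```python
from h import *
from discs import disc,LO
d=shot("wrist","w8.png");t=shot("top");s=shot("side")
r=disc(d,"white",(655.6,20.8),z=108,half=60)
m=cv2.inRange(cv2.cvtColor(d["bgr"],cv2.COLOR_BGR2HSV),(0,0,175),(180,30,255))
print("white w",r[1],r[2],onz(d,[r[1]],108).round(1))
for n in("red","green"): 
    k=disc(d,n,(655.6,20.8),z=80,half=60); print(n,k and (k[1],k[2],k[3]))
for nm,q,roi in(("top",t,(255,165,290,205)),("side",s,(285,160,330,220))):
    for n,z in(("red",76),("green",92),("white",108)):
        print(nm,n,[(onz(q,[b[0]],z)[0].round(0),b[1]) for b in blobs(q,(0,0,150) if n=="white" else LO[n][0],LO[n][1],20,roi)])
y=proj(d,[(655.6,20.8,108)])[0].astype(int);print(y)
cv2.imwrite("pics/w8c.png",cv2.resize(d["bgr"][max(0,y[1]-100):y[1]+60,max(0,y[0]-100):y[0]+100],None,fx=3,fy=3))
go((640.4,-231.8,175),180)
```

```text
white w [249.85406494 271.44949341] (103.96472930908203, 122.51090240478516) [[685.   16.2 108. ]]
red None
green None
top red []
top green []
top white []
side red [(array([637.,  -4.,  76.]), 25.5)]
side green []
side white []
[276 275]
pos [655.9 -67.7 254. ] shift cm [16.4   1.57  7.9 ] turn deg [ 0.04 -0.    0.08]
```

Emit:
drive_tool --deltas '[[[3,0.3,0],[0,0,0]],[[4,0.4,0],[0,0,0]],[[4,0.4,0],[0,0,0]],[[3.5,0.3,0],[0,0,0]],[[1.9,0.15,0],[0,0,0]],[[0,0,3],[0,0,0]],[[0,0,3],[0,0,0]],[[0,0,2],[0,0,0]],[[0,0,0],[0,0,0]],[[0,0,0],[0,0,0]],[[0,0,0],[0,0,0]]]'

```text
clock: 58.05
position: [641.7, -232.5, 176.3]
ee_rot: [0.708, -0.707, 0.001, -0.001]
contact_force: [0.5, -0.4, 0.3]
gripper_width: 85.1
grasp_force: 0.0
```

Run:
```python
from h import *
from discs import LO
d=shot("wrist","w9.png");t=shot("top","t9.png");s=shot("side","s9.png")
go((640.4,-231.8,94.5),180)
b=blobs(d,(20,90,60),(34,255,255),30,(255,180,300,300));print([(x[0].round(1).tolist(),x[1],cv2.boundingRect(x[2])) for x in b])
print("proj",proj(d,[(641.8,-231.4,145),(640.4,-231.8,145)]))
for nm,q in(("top",t),("side",s)):
    g=cv2.cvtColor(q["bgr"],cv2.COLOR_BGR2GRAY);h=cv2.cvtColor(q["bgr"],cv2.COLOR_BGR2HSV)
    c=proj(q,[(655.6,20.8,108)])[0].round().astype(int);print(nm,c)
    print("row",g[c[1],c[0]-18:c[0]+19].tolist());print("col",g[c[1]-18:c[1]+26,c[0]].tolist())
    print("colH",[(int(a),int(b)) for a,b,_ in h[c[1]:c[1]+26,c[0]]])
```

```text
pos [ 641.2 -232.7  176. ] shift cm [-0.09  0.11  8.15] turn deg [-0.15 -0.03  0.03]
[([277.8, 242.9], 414.0, (260, 230, 34, 40)), ([279.5, 216.5], 388.5, (270, 203, 20, 30)), ([262.4, 279.5], 146.0, (255, 265, 18, 35)), ([293.5, 268.2], 44.0, (286, 254, 14, 33)), ([276.3, 283.8], 39.5, (269, 277, 16, 23))]
proj [[275.90350619 244.22589258]
 [278.08568444 243.65486   ]]
top [269 182]
row [120, 117, 115, 116, 117, 116, 115, 116, 112, 112, 139, 143, 135, 142, 137, 141, 140, 137, 141, 138, 141, 140, 139, 142, 143, 147, 115, 87, 111, 119, 123, 90, 75, 83, 85, 90, 96]
col [111, 112, 108, 110, 107, 112, 116, 109, 114, 109, 144, 140, 140, 135, 137, 139, 139, 138, 141, 141, 135, 140, 138, 143, 146, 151, 46, 15, 68, 129, 121, 120, 115, 121, 124, 121, 122, 117, 120, 124, 123, 132, 60, 63]
colH [(90, 2), (130, 5), (105, 7), (105, 7), (108, 9), (90, 4), (111, 12), (96, 8), (54, 51), (17, 194), (8, 41), (23, 8), (12, 10), (30, 9), (23, 9), (10, 12), (23, 8), (12, 10), (10, 12), (8, 9), (6, 10), (18, 10), (13, 14), (15, 8), (40, 13), (8, 16)]
side [306 190]
row [137, 135, 139, 136, 137, 135, 139, 137, 132, 121, 203, 195, 196, 192, 196, 196, 197, 196, 196, 196, 196, 196, 196, 195, 196, 198, 157, 135, 136, 130, 131, 134, 137, 136, 134, 142, 148]
col [170, 169, 173, 169, 141, 131, 134, 139, 137, 137, 135, 133, 184, 197, 195, 194, 197, 195, 196, 195, 193, 197, 199, 199, 139, 101, 113, 75, 48, 52, 62, 49, 46, 57, 126, 137, 137, 138, 140, 136, 135, 100, 76, 75]
colH [(18, 19), (14, 16), (16, 19), (18, 19), (15, 17), (15, 17), (4, 12), (7, 22), (13, 20), (56, 47), (68, 169), (70, 171), (6, 160), (1, 195), (179, 191), (0, 80), (8, 8), (15, 7), (12, 9), (15, 11), (6, 9), (13, 13), (6, 9), (0, 8), (0, 7), (23, 13)]
```

The pile checks out: white spans ±8 px around the platform centre in the top view. The side view shows white over green over red. I regrip the stylus.

Emit:
drive_tool --deltas '[[[-0.1,0.1,1.8],[0,0,0]],[[0,0,3],[0,0,0]],[[0,0,2.2],[0,0,0]],[[0,0,1.1],[0,0,0]],[[0,0,0],[0,0,0]],[[0,0,0],[0,0,0]]]'

```text
clock: 58.8
position: [640.4, -232.0, 94.7]
ee_rot: [0.707, -0.707, 0.001, -0.0]
contact_force: [-0.7, -0.4, 0.6]
gripper_width: 85.3
grasp_force: 0.0
```

Emit:
drive_tool --deltas '[[[0,0,0],[0,0,0]],[[0,0,0],[0,0,0]],[[0,0,0],[0,0,0]],[[0,0,0],[0,0,0]],[[0,0,0],[0,0,0]],[[0,0,0],[0,0,0]],[[0,0,0],[0,0,0]],[[0,0,0],[0,0,0]],[[0,0,0],[0,0,0]],[[0,0,0],[0,0,0]],[[0,0,0],[0,0,0]],[[0,0,0],[0,0,0]]]' --claw 0.5

```text
clock: 60.0
position: [639.8, -231.8, 93.6]
ee_rot: [0.707, -0.707, 0.0, -0.0]
contact_force: [0.7, 0.1, 0.5]
gripper_width: 12.3
grasp_force: 58.3
```

Emit:
drive_tool --deltas '[[[0,0,-0.5],[0,0,0]],[[0,0,-1.5],[0,0,0]],[[0,0,-3],[0,0,0]],[[0,0,-3],[0,0,0]],[[0,0,-1.5],[0,0,0]],[[0,0,0],[0,0,0]],[[0,0,0],[0,0,0]]]'

```text
clock: 60.7
position: [638.7, -231.6, 188.4]
ee_rot: [-0.707, 0.707, 0.001, -0.0]
contact_force: [-0.7, 0.2, -0.5]
gripper_width: 12.1
grasp_force: 58.8
```

Emit:
drive_tool --deltas '[[[-2,1.2,0],[0,0,0]],[[-3.4,2,0],[0,0,0]],[[-3.8,2.2,0],[0,0,0]],[[-3.8,2.2,0],[0,0,0]],[[-2.8,1.7,0],[0,0,0]],[[-1.5,0.9,0],[0,0,0]],[[0,0,0],[0,0,0]],[[0,0,0],[0,0,0]],[[0,0,0],[0,0,0]]]'

```text
clock: 61.6
position: [537.5, -59.4, 187.7]
ee_rot: [-0.707, 0.707, 0.0, -0.001]
contact_force: [0.0, -0.1, -0.9]
gripper_width: 12.5
grasp_force: 58.8
```

Run:
```python
from h import *
P=[]
for i in range(4): s=shot("side","s10.png");P.append(arm.read_state()["position"])
z=np.mean(P,0);print(z);go((536.4,-58.2,135),180)
print("exp tip over key",proj(s,[(537,-58.6,z[2]-89)]))
c=proj(s,[(537,-58.6,z[2]-89)])[0].round().astype(int)
g=cv2.cvtColor(s["bgr"],cv2.COLOR_BGR2GRAY)
for y in range(c[1]-8,c[1]+5): print(y,c[0]-8,g[y,c[0]-8:c[0]+9].tolist())
```

```text
[537.65500005 -59.47425755 187.88636195]
pos [537.7 -59.4 188. ] shift cm [-0.12  0.12  5.3 ] turn deg [ 0.04 -0.01 -0.07]
exp tip over key [[284.88518903 217.76087304]]
210 277 [90, 80, 7, 32, 84, 110, 93, 71, 72, 70, 68, 131, 142, 137, 138, 140, 135]
211 277 [87, 86, 43, 17, 40, 79, 110, 90, 76, 78, 66, 110, 137, 136, 137, 138, 138]
212 277 [87, 89, 82, 43, 20, 49, 109, 90, 79, 72, 61, 72, 119, 140, 134, 139, 141]
213 277 [86, 89, 82, 83, 20, 26, 69, 92, 78, 74, 56, 62, 86, 129, 139, 135, 137]
214 277 [87, 90, 86, 86, 74, 20, 32, 61, 78, 76, 67, 59, 65, 98, 140, 136, 135]
215 277 [91, 86, 84, 87, 89, 41, 10, 37, 79, 75, 83, 89, 56, 62, 105, 136, 136]
216 277 [87, 89, 86, 86, 87, 78, 41, 31, 80, 77, 84, 107, 88, 54, 69, 117, 139]
217 277 [88, 85, 86, 90, 88, 91, 83, 49, 81, 82, 104, 104, 102, 57, 60, 82, 127]
218 277 [89, 86, 87, 88, 89, 91, 60, 31, 68, 63, 74, 108, 105, 89, 55, 63, 115]
219 277 [86, 87, 90, 88, 71, 61, 30, 13, 47, 31, 26, 81, 109, 101, 85, 55, 75]
220 277 [87, 92, 90, 60, 32, 34, 16, 9, 8, 11, 28, 55, 81, 107, 103, 88, 58]
221 277 [87, 61, 49, 35, 17, 20, 11, 14, 30, 32, 55, 58, 62, 79, 111, 98, 58]
222 277 [61, 33, 19, 20, 22, 15, 8, 35, 46, 53, 61, 59, 63, 62, 79, 109, 86]
```

The rod ends at about (285.5,218), as predicted over the orange key. Descending.

Emit:
drive_tool --deltas '[[[-0.05,0.1,1],[0,0,0]],[[0,0,2],[0,0,0]],[[0,0,1.5],[0,0,0]],[[0,0,0.5],[0,0,0]],[[0,0,0.3],[0,0,0]],[[0,0,0],[0,0,0]],[[0,0,0.2],[0,0,0]],[[0,0,0.2],[0,0,0]],[[0,0,0.2],[0,0,0]],[[0,0,0.2],[0,0,0]],[[0,0,0],[0,0,0]],[[0,0,0],[0,0,0]]]'

```text
clock: 63.0
position: [536.5, -58.2, 127.4]
ee_rot: [0.707, -0.707, 0.0, 0.0]
contact_force: [0.4, -0.5, -0.1]
gripper_width: 12.4
grasp_force: 58.8
```

Emit:
drive_tool --deltas '[[[0,0,0.1],[0,0,0]],[[0,0,0.1],[0,0,0]],[[0,0,0.1],[0,0,0]],[[0,0,0.1],[0,0,0]],[[0,0,0.1],[0,0,0]],[[0,0,0.1],[0,0,0]],[[0,0,0],[0,0,0]],[[0,0,0],[0,0,0]]]'

```text
clock: 63.8
position: [536.5, -58.2, 121.4]
ee_rot: [0.707, -0.707, -0.0, -0.0]
contact_force: [0.0, 0.2, -0.8]
gripper_width: 12.6
grasp_force: 58.8
```

Emit:
drive_tool --deltas '[[[0,0,0.1],[0,0,0]],[[0,0,0.1],[0,0,0]],[[0,0,0.1],[0,0,0]],[[0,0,0],[0,0,0]],[[0,0,0],[0,0,0]]]'

```text
clock: 64.3
position: [536.7, -58.3, 118.6]
ee_rot: [0.707, -0.707, 0.0, -0.0]
contact_force: [0.1, -0.5, 2.5]
gripper_width: 12.6
grasp_force: 59.1
```

Emit:
drive_tool --deltas '[[[0,0,0.1],[0,0,0]],[[0,0,0.1],[0,0,0]],[[0,0,0.1],[0,0,0]],[[0,0,0],[0,0,0]],[[0,0,0],[0,0,0]]]'

```text
clock: 64.8
position: [536.8, -58.3, 115.9]
ee_rot: [0.707, -0.707, 0.0, -0.0]
contact_force: [-1.0, 1.1, 5.4]
gripper_width: 12.3
grasp_force: 59.5
```

Emit:
drive_tool --deltas '[[[0,0,0.1],[0,0,0]],[[0,0,0.05],[0,0,0]],[[0,0,0.05],[0,0,0]],[[0,0,0.05],[0,0,0]],[[0,0,0],[0,0,0]],[[0,0,0],[0,0,0]],[[0,0,0],[0,0,0]]]'

```text
clock: 65.5
position: [537.2, -58.5, 115.4]
ee_rot: [0.708, -0.707, 0.001, -0.0]
contact_force: [-2.8, 0.2, 15.6]
gripper_width: 12.8
grasp_force: 60.5
```

Stiff stop at 15.6 N, so the store key is home. I retrace to the holder.

Emit:
drive_tool --deltas '[[[0,0,-0.5],[0,0,0]],[[0,0,-1],[0,0,0]],[[0,0,-2],[0,0,0]],[[0,0,-2.5],[0,0,0]],[[0,0,-1.55],[0,0,0]],[[0,0,0],[0,0,0]]]'

```text
clock: 66.1
position: [537.8, -58.1, 190.4]
ee_rot: [0.707, -0.707, 0.001, -0.002]
contact_force: [1.3, 0.7, -1.0]
gripper_width: 12.0
grasp_force: 58.9
```

Emit:
drive_tool --deltas '[[[2.05,-1.3,0],[0,0,0]],[[3.4,-2,0],[0,0,0]],[[3.8,-2.2,0],[0,0,0]],[[3.8,-2.2,0],[0,0,0]],[[2.8,-1.7,0],[0,0,0]],[[1.5,-0.9,0],[0,0,0]],[[0,0,0],[0,0,0]],[[0,0,0],[0,0,0]],[[0,0,0],[0,0,0]]]'

```text
clock: 67.0
position: [638.9, -230.8, 187.6]
ee_rot: [0.707, -0.707, -0.001, 0.0]
contact_force: [-1.0, 0.8, -0.2]
gripper_width: 12.2
grasp_force: 58.9
```

Run:
```python
from h import *
P=[]
for i in range(3): get_image("side");P.append(arm.read_state()["position"])
print(np.mean(P,0));go((639.6,-231.8,188.3),180)
```

```text
[ 639.18625467 -230.73842232  188.4181611 ]
pos [ 639.3 -230.8  188.7] shift cm [ 0.1  -0.03  0.04] turn deg [-0.01  0.01  0.07]
```

Emit:
drive_tool --deltas '[[[0.05,-0.05,1],[0,0,0]],[[0,0,2.5],[0,0,0]],[[0,0,2.5],[0,0,0]],[[0,0,1.5],[0,0,0]],[[0,0,1],[0,0,0]],[[0,0,0.5],[0,0,0]],[[0,0,0.3],[0,0,0]],[[0,0,0.15],[0,0,0]],[[0,0,0],[0,0,0]],[[0,0,0],[0,0,0]]]'

```text
clock: 68.15
position: [640.2, -232.3, 94.5]
ee_rot: [0.707, -0.707, 0.0, -0.0]
contact_force: [0.6, 0.5, -1.2]
gripper_width: 12.3
grasp_force: 58.8
```

Emit:
drive_tool --deltas '[[[0,0,0],[0,0,0]],[[0,0,0],[0,0,0]],[[0,0,0],[0,0,0]],[[0,0,0],[0,0,0]],[[0,0,0],[0,0,0]],[[0,0,0],[0,0,0]],[[0,0,0],[0,0,0]],[[0,0,0],[0,0,0]],[[0,0,0],[0,0,0]],[[0,0,-2],[0,0,0]],[[0,0,-3.5],[0,0,0]],[[0,0,-4.5],[0,0,0]]]' --claw 8.5

```text
clock: 69.35
position: [638.8, -231.9, 192.7]
ee_rot: [-0.707, 0.707, 0.002, -0.001]
contact_force: [0.8, -0.5, 0.3]
gripper_width: 84.7
grasp_force: 0.0
```

Emit:
drive_tool --deltas '[[[0,0,-4],[0,0,0]],[[3,0,-2],[0,0,0]],[[4,0,0],[0,0,0]],[[3,0,0],[0,0,0]],[[0,0,0],[0,0,0]],[[0,0,0],[0,0,0]],[[0,0,0],[0,0,0]]]'

```text
clock: 70.05
position: [640.1, -331.5, 253.8]
ee_rot: [0.707, -0.707, -0.0, 0.0]
contact_force: [-0.1, 0.9, -0.2]
gripper_width: 85.0
grasp_force: 0.0
```

Run:
```python
from h import *
t=shot("top");s=shot("side");d=shot("wrist")
a=cv2.resize(t["bgr"][150:290,160:380],(400,255));b=cv2.resize(s["bgr"][140:280,190:360],(400,330));c=cv2.resize(d["bgr"],(400,300))
f=np.zeros((600,800,3),np.uint8);f[:255,:400]=a;f[:330,400:]=b;f[300:600,:400]=c;cv2.imwrite("pics/final.png",f)
print(arm.read_state()["position"],"seat proj top/side",proj(t,[(641.8,-231.4,145)]),proj(s,[(641.8,-231.4,145),(641.8,-231.4,70)]))
```

```text
[ 640.32459056 -331.1258621   254.18064657] seat proj top/side [[340.38420546 185.37933736]] [[339.49835215 236.37248362]
 [336.91498711 250.6356067 ]]
```

View pics/final.png

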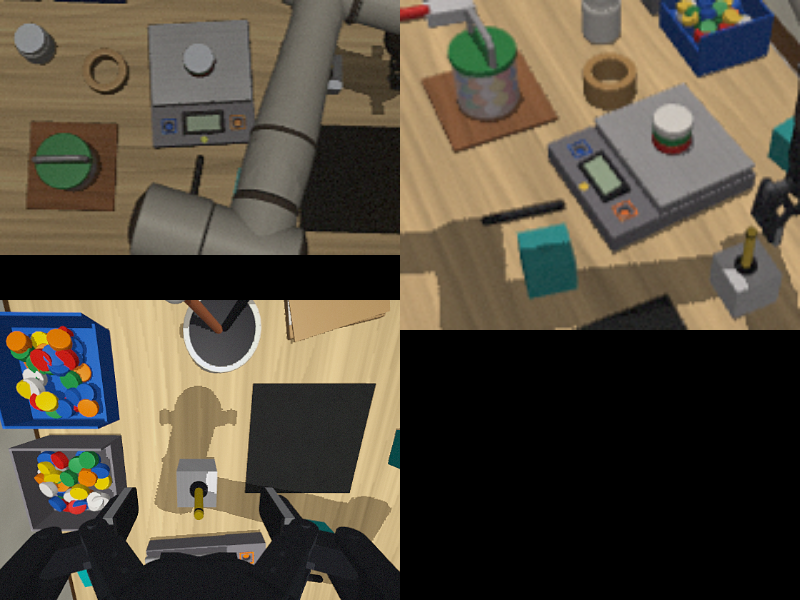

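The final picture shows the tub upright on the board (tile 62,160) and the white/green/red pile square on the platform (673,128). The stylus stands upright in its holder (748,255), the mat is empty, and the gripper is clear of everything. Handing in.

```bash
python3 -c "
from bench import arm
print(arm.job_done())"
```

```text
the job is handed in; nothing more can be done
None
```

I handed the job in at about 70 s with every step done; no verdict came back. The tub is upright on the board, both keys were pressed to their stops in order, the red, green and white discs (no yellow present) are piled centred on the platform, and the stylus is back upright in its holder.

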